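# Load the drilling fixture and close its guard

## Robot

A 6-joint arm with a two-finger parallel gripper is mounted at the origin on the work surface. World frame = base frame: x ahead of the robot, y to its left, z up, the work surface at z = 0. Lengths are in m, angles in rad, forces in N, time in s.
With the tool pointing down it reaches from about 0.325 to 0.875 m from the base axis. Payload 4.4 kg.
Tool frame: the origin (TCP) lies between the finger pads; the fingertips stand 17 mm ahead of it and the grasp point (between the pads) lies 2 mm behind it; x points along the fingers, y is the direction in which the jaws open and shut, and the axes are right-handed (so a half turn about x gives the same grasp; the last joint's range is limited). The gripper opens to 85 mm and grips with 20 to 120 N. Pads are 22 mm wide; open, the fingers measure 114 mm over their backs; the gripper's body (76 mm by 85 mm) begins 54 mm behind the grasp point. The pads swing forward as they close: fully open they stand 13 mm farther back than shut.
Start: joints at [-1.29, 0.207, 1.542, -0, 1.393, -0.15], TCP at [0.241, -0.522, 0.219] pointing down, gripper open.
Joint ranges: [-2.73, 2.73], [-0.86, 2.22], [0.23, 2.46], [-1.11, 4.25], [0.08, 2.63], [-2.82, 2.82]. Speed limits (rad/s): [2.79, 2.79, 3.14, 3.14, 3.14, 3.14].

## Interface

Orientations are given as a rotation vector (axis times angle).
In Python, from bench import * gives the robot as it stands.
- The arm moves only by the tool move_arm, never from a script. Its argument "increments" is a list of rows, each a list of 3 entries, a list of its own where there are three numbers: the shift along the tool's x, y, z each as a share of 0.5 m, from -1 to 1, then the turn, a rotation vector about the tool's x, y, z each as a share of 360 degrees, from -1 to 1, then the gripper's target within -1 to 1 (fully open at 1, half-way at 0, shut at -1). In form: [[[x, y, z], [wx, wy, wz], jaw], ...]. A call has exactly 8 rows; each row is the pose to reach, as a shift and turn from the pose measured when the call began, along the tool's axes at that moment, turning the shorter way round; what a row does not reach only later rows make up. A row lasts 1/8 s, in which the tool goes at most 62.5 mm and 10.7 degrees, less where a joint would pass 70% of its speed; a pose out of reach is approached as far as the arm can. A call with a number of a shift or a turn outside -1 to 1 is refused whole. A call with a gripper value outside its range is refused whole. The fingers move at their own pace and stop on an object; "force" is the grip in N (left out, the last holds). Time passes only in rows, so rows that repeat a pose let the fingers close, or fill a call up. It gives the time, the measured TCP pose, the force and the opening at its end, in the units of the state.
- observe(): the state, without advancing time (a new reading comes with each control period).
- capture(name): name is "side" or "top" or "wrist"; returns the picture (384x512x3 uint8, blue, green, red); there is no depth.
- calibration(name): a dict with "camera_matrix" (3x3 intrinsics, pixels), "rvec" (rotation vector, rad) and "tvec" (3), from world to camera coordinates, as OpenCV has them; the wrist camera has in their place "T_tool_cam" (4x4, takes a point from camera to tool coordinates, whose origin is the TCP and whose axes are the tool frame's). Camera axes: x right, y down, z forward; pixel columns grow to the right and rows downward; lengths in m; the calibration is good to about 2 mm. A picture is of the moment at which its call begins: read the wrist's pose just before it. calibration takes no time and is no camera call.
- sign_off(): hands the job in, once; it reports no verdict.
The state is a dict: "clock": time; "q": joint angles; "dq": joint speeds; "tau": joint torques, N m; "ee_pos": TCP position; "tcp_rot": TCP orientation; "ft_force": force on the tool from outside, world axes, zero at the start; "torque": the same for the moment, N m; "gripper_width": finger opening in m.
Only numpy, scipy, OpenCV 4.12 (cv2) and the standard library are available. Lean on these libraries where they do the work, as an engineer would, in place of code of your own. Each camera call takes 0.05 s, during which the arm holds its last target.

## Task

Swing the bar guard of the drilling fixture fully up, then set each of the three undrilled aluminium blanks (round, hexagonal, flat bar) upright in the nest of its own shape, down on the pocket floor inside the rim, while the guard stays up. Then lower the guard until it is fully closed and let go. Leave the two pieces that already have a hole in the top where they are on the bench.

Things in the scene. Friction and masses are not known exactly. Their poses are not given: they have to be found in the camera images.
- round_blank: solid round aluminium bar piece standing upright, 52 mm diameter, 45 mm tall, plain top without hole, about 0.26 kg. Origin: centre of its underside; z up.
- hex_blank: solid hexagonal aluminium bar piece standing upright, 34 mm across flats, 45 mm tall, plain top, about 0.13 kg. Origin: centre of its underside; z up; its y axis is square to a pair of flats (the other pairs at 60 and 120 degrees from it). Fits its nest at any turn.
- flat_blank: solid flat aluminium bar piece standing on its long narrow side, 70 mm along its x, 26 mm along its y, 45 mm tall, plain top, about 0.22 kg. Origin: centre of its underside; z up.
- drilled_round: already drilled round piece: like the round blank (52 mm diameter, 45 mm tall) but with a dark 20 mm hole in the centre of its top. Origin: centre of its underside. Not to be moved.
- drilled_flat: already drilled flat piece: like the flat blank (70 x 26 x 45 mm) but with a dark 14 mm hole in the centre of its top. Origin: centre of its underside. Not to be moved.
- round_nest: nest with a round pocket, 68 mm inside the rim: black plate 100 x 80 mm (x, y), fixed 12 mm above the bench. Pocket floor 4 mm above the origin, steel rim 6 mm above that floor. Origin: centre of the plate's underside, below the pocket's centre. x points away from the robot, to the hinge; z up. 
- hex_nest: nest with a hexagonal pocket, 50 mm across flats inside the rim: black plate 100 x 80 mm (x, y), fixed 12 mm above the bench. Pocket floor 4 mm above the origin, steel rim 6 mm above that floor. Origin: centre of the plate's underside, below the pocket's centre. x points away from the robot, to the hinge; z up. 
- flat_nest: nest with a rectangular pocket inside the rim, 86 mm along the nest's x and 42 mm along its y: black plate 100 x 80 mm (x, y), fixed 12 mm above the bench. Pocket floor 4 mm above the origin, steel rim 6 mm above that floor. Origin: centre of the plate's underside, below the pocket's centre. x points away from the robot, to the hinge; z up. The flat blank's x must lie along the nest's x, either way round.
- guard (a joint): guard angle, rad: 0 closed (level, 85 mm above the bench, over the nests), grows as it swings up and away from the robot, 1.7 at its stop. Yellow frame 256 mm wide, 150 mm deep, with thin steel bars; hinge at its far edge, 85 mm (within 5) beyond the nests' centres. Stiff hinge: stays where it is left, about 5 N at the handle lifts it. Starts at 0 to 0.3.
- guard_handle (a point): middle of the black handle bar, 12 mm thick, 100 mm long along this frame's y; closed, it stands 25 mm above and 30 mm in front of the guard's front rail. Can be pinched from above; it turns between the fingers as the guard swings. Frame turns with the guard; closed: x away from the robot, z up. Hinge line: parallel to y, through the point 180 mm along x, -25 mm along z.
There are look-alikes about, which are no part of the job. Leave any brown or pink look-alike of the round_blank alone.

How it is judged:
On the way, in this order (a step that is already met when the one before it is completed fails the run):
1. the guard is swung up (beyond 1.3 rad) (value of joint guard above 1.3 rad), for 0.2 s.
2. all three blanks stand in their own nests with the guard still up (beyond 1.2 rad) (horizontal distance between round_blank and round_nest below 0.012 m and z of round_blank in the frame of round_nest between 0 and 0.0075 m and angle between each of round_blank, hex_blank, flat_blank's own z axis and vertical below 0.1 rad and horizontal distance between hex_blank and hex_nest below 0.012 m and z of hex_blank in the frame of hex_nest between 0 and 0.0075 m and horizontal distance between flat_blank and flat_nest below 0.012 m and z of flat_blank in the frame of flat_nest between 0 and 0.0075 m and value of joint guard above 1.2 rad), for 0.2 s.
3. the guard is lowered closed (below 0.06 rad) (value of joint guard below 0.06 rad), for 0.2 s.
At the end, for the whole second after the job is handed in: Each blank stands upright (within 0.1 rad) and at rest on the pocket floor of the nest of its own shape (within 12 mm of its centre, less than 7.5 mm above the nest's underside), the guard is closed (below 0.06 rad), and both drilled pieces are within 25 mm of where they started (horizontal distance between round_blank and round_nest below 0.012 m and z of round_blank in the frame of round_nest between 0 and 0.0075 m and angle between each of round_blank, hex_blank, flat_blank's own z axis and vertical below 0.1 rad and horizontal distance between hex_blank and hex_nest below 0.012 m and z of hex_blank in the frame of hex_nest between 0 and 0.0075 m and horizontal distance between flat_blank and flat_nest below 0.012 m and z of flat_blank in the frame of flat_nest between 0 and 0.0075 m and linear speed of each of round_blank, hex_blank, flat_blank below 0.02 m/s and value of joint guard below 0.06 rad and distance of each of drilled_round, drilled_flat from where it was at the start of the episode below 0.025 m); the robot touches nothing.
It fails at once if the drilled round piece is moved more than 25 mm (distance of drilled_round from where it was at the start of the episode above 0.025 m).
It fails at once if the drilled flat piece is moved more than 25 mm (distance of drilled_flat from where it was at the start of the episode above 0.025 m).
It also fails if it takes over 136 s, if anything falls off the work surface, if the arm or the gripper's body presses on something with over 40 N, if the wrist force passes 120 N, or if a joint passes its speed limit or range.

## Working session

There is one attempt and no reset: what is moved stays moved. The work goes in short steps, Python scripts to look and compute and a tool call to move; the robot and the scene stay as the last step left them, time stands still between calls to the robot, and variables do not carry over. Pictures are saved under pics/ and viewed, and the job is handed in when it is done.

Besides the shell and the picture viewer there is one more tool, called as a command line: name --argument value ..., lists and objects as JSON in quotes. move_arm: Moves the arm, as the interface text tells. Its arguments: {"type":"object","properties":{"increments":{"type":"array","items":{"type":"array"}},"force":{"type":"number"}},"required":["increments"]}

```bash
ls; mkdir -p pics; python3 - <<'E'
from bench import *
import cv2
s=observe()
for k,v in s.items(): print(k,v)
for n in ("side","top","wrist"):
    im=capture(n); cv2.imwrite(f"pics/{n}0.png",im); print(n,calibration(n))
E
```

```text
pics
clock 0.0
q [-1.28951642e+00  2.07394910e-01  1.54298954e+00 -5.52960414e-06
  1.39349249e+00 -1.50503296e-01]
dq [ 0.00064584  0.00080853  0.00165482 -0.00215235  0.00107356 -0.00043299]
tau [-1.83472794e-04 -3.83033144e+01 -2.91598552e+01 -1.64589460e-04
  1.05647420e-02 -7.23006167e-06]
ee_pos [ 0.24039502 -0.5214592   0.21792316]
tcp_rot [ 1.98342982  0.43733456 -1.98374395]
ft_force [-0.52982609  1.21096409 -0.58585828]
torque [-0.00375623  0.03322937  0.01555144]
gripper_width 0.08535367328901798
side {'camera_matrix': array([[423.88874786,   0.        , 257.64126646],
       [  0.        , 423.88874786, 193.50908865],
       [  0.        ,   0.        ,   1.        ]]), 'rvec': array([ 0.62029702, -2.6022106 ,  1.22506366]), 'tvec': array([0.44682576, 0.20784553, 1.20943446])}
top {'camera_matrix': array([[370.91381231,   0.        , 252.68080723],
       [  0.        , 370.91381231, 185.68062023],
       [  0.        ,   0.        ,   1.        ]]), 'rvec': array([ 2.15757671, -2.10890048,  0.18897598]), 'tvec': array([-0.01313406,  0.4767639 ,  0.88356804])}
wrist {'camera_matrix': array([[267.96033076,   0.        , 259.96845986],
       [  0.        , 267.96033076, 192.44110337],
       [  0.        ,   0.        ,   1.        ]]), 'T_tool_cam': array([[ 1.29015989e-03, -2.85726529e-01,  9.58310329e-01,
        -1.55154037e-01],
       [ 9.99997159e-01,  2.28941369e-03, -6.63678541e-04,
        -7.76566474e-05],
       [-2.00433822e-03,  9.58308462e-01,  2.85728671e-01,
        -7.23898847e-02],
       [ 0.00000000e+00,  0.00000000e+00,  0.00000000e+00,
         1.00000000e+00]])}
```

View pics/top0.png

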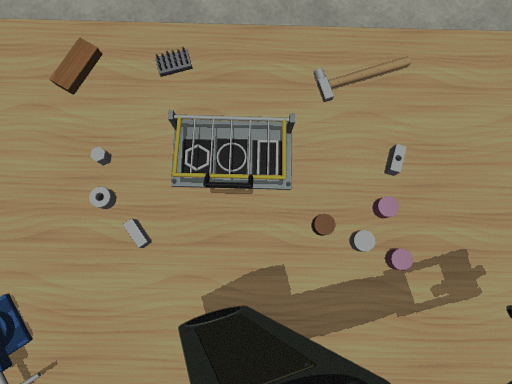

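View pics/side0.png

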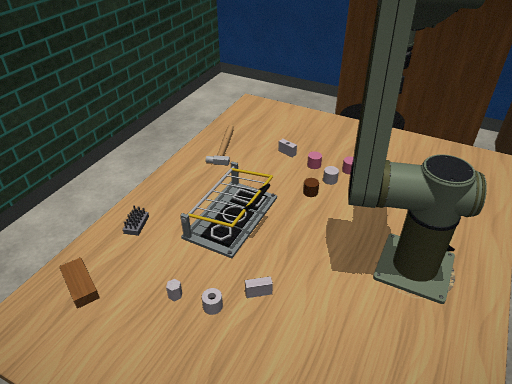

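View pics/wrist0.png

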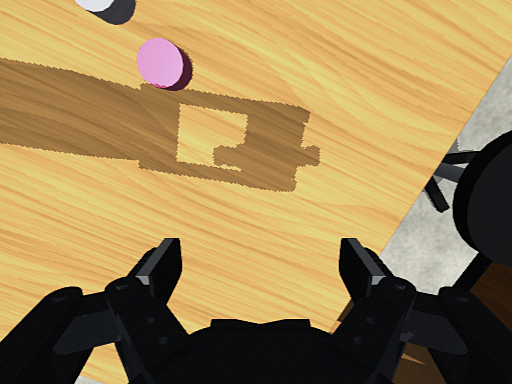

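The top view shows these candidates:
- **Round:** the grey plain piece at (364,241) fits. The pink ones at (387,207) and (402,259) and the brown one at (324,225) are look-alikes. (101,197) is the drilled round.
- **Flat:** (136,233) is plain and (397,158) is drilled.
- **Hex:** (100,156).

I'll confirm these in enlarged crops and measure them.

```bash
cat > h.py <<'E'
import numpy as np, cv2
from scipy.spatial.transform import Rotation as R
from bench import *
def cam(n,s=None):
    c=calibration(n);K=np.array(c["camera_matrix"])
    if n=="wrist":
        T=np.array(c["T_tool_cam"]);Rt=R.from_rotvec(s["tcp_rot"]).as_matrix()
        return K,Rt@T[:3,:3],np.array(s["ee_pos"])+Rt@T[:3,3]
    Rc=cv2.Rodrigues(np.array(c["rvec"]))[0];return K,Rc.T,-Rc.T@np.array(c["tvec"])
def ray(n,uv,s=None):
    K,Rw,o=cam(n,s);uv=np.atleast_2d(np.array(uv,float))
    d=np.c_[uv,np.ones(len(uv))]@np.linalg.inv(K).T@Rw.T
    return o,d
def onz(n,uv,z,s=None):
    o,d=ray(n,uv,s);return o+d*((z-o[2])/d[:,2])[:,None]
def proj(n,P,s=None):
    K,Rw,o=cam(n,s);p=(np.atleast_2d(P)-o)@Rw@K.T;return p[:,:2]/p[:,2:]
def tri(uva,uvb,a="top",b="side"):
    o1,d1=ray(a,uva);o2,d2=ray(b,uvb);d1,d2=d1[0],d2[0]
    t=np.linalg.lstsq(np.c_[d1,-d2],o2-o1,rcond=None)[0]
    p,q=o1+t[0]*d1,o2+t[1]*d2;return (p+q)/2,np.linalg.norm(p-q)
def inc(s,pos,Rw):
    "tool-frame increments to reach world pos & rotation"
    R0=R.from_rotvec(s["tcp_rot"]);d=R0.inv().apply(np.array(pos)-s["ee_pos"])/0.5
    w=(R0.inv()*Rw).as_rotvec()/(2*np.pi);return np.round(d,4),np.round(w,4)
def down(yaw):
    "tool x down, tool y (jaw) along world yaw"
    y=np.array([np.cos(yaw),np.sin(yaw),0]);x=np.array([0,0,-1.]);return R.from_matrix(np.c_[x,y,np.cross(x,y)])
E
python3 - <<'E'
import cv2
t=cv2.imread("pics/top0.png")
def c(x,y,w,h,f):return cv2.resize(t[y:y+h,x:x+w],None,fx=f,fy=f,interpolation=cv2.INTER_CUBIC)
a=c(80,140,75,115,4);b=c(310,140,105,135,4)
import numpy as np
H=max(a.shape[0],b.shape[0]);o=np.zeros((H,a.shape[1]+b.shape[1],3),np.uint8);o[:a.shape[0],:a.shape[1]]=a;o[:b.shape[0],a.shape[1]:]=b
cv2.imwrite("pics/c1.png",o)
cv2.imwrite("pics/c2.png",c(160,100,145,95,5))
E
```

```text
(no output)
```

View pics/c1.png

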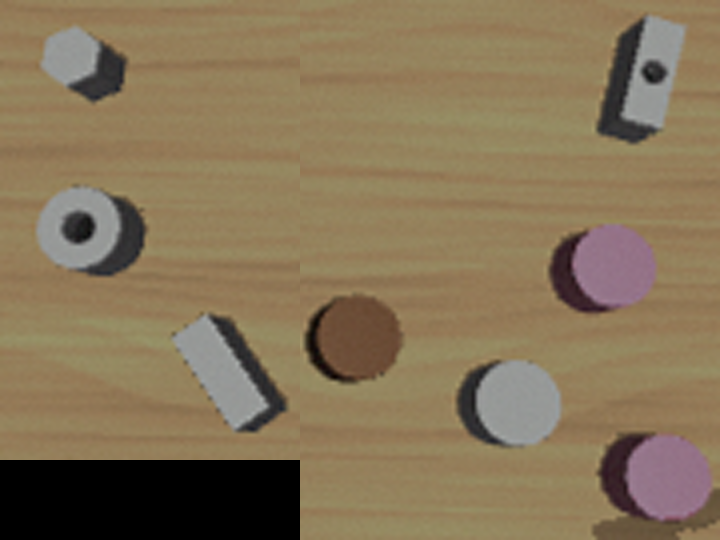

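View pics/c2.png

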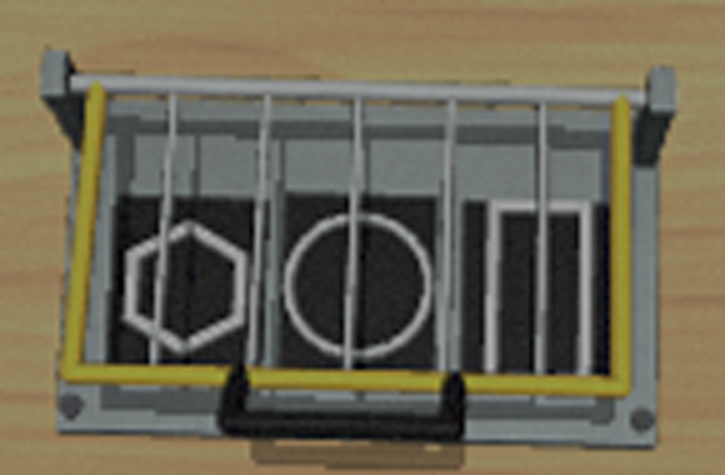

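The crop shows the hex at (100,156), plain flat at (136,233) and plain grey round at (364,241). The drilled ones at (101,197) and (397,158) clearly have dark holes. Now I'll measure.

```bash
python3 - <<'E'
from h import *
t=cv2.imread("pics/top0.png");hsv=cv2.cvtColor(t,cv2.COLOR_BGR2HSV)
m=((hsv[...,1]<40)&(hsv[...,2]>120)).astype(np.uint8)
n,l,st,ce=cv2.connectedComponentsWithStats(m)
for nm,(u,v) in dict(hex=(100,156),dr=(94,197),fl=(136,233),df=(397,152),rd=(364,241)).items():
    k=l[v,u]; c=max(cv2.findContours((l==k).astype(np.uint8),0,2)[0],key=cv2.contourArea)[:,0,:]
    w=onz("top",c,0.045)[:,:2]
    r=cv2.minAreaRect((w*1000).astype(np.float32))
    f=np.float32([*ce[k]]);
    print(nm,st[k],"cent",onz("top",ce[k],0.045)[0,:2].round(4),"rect",np.round(r[0],1),np.round(r[1],1),round(r[2],1))
    mo=cv2.moments((w*1000).astype(np.float32));print("   ",mo['m10']/mo['m00'],mo['m01']/mo['m00'])
print("cams",cam("top")[2],cam("side")[2])
s=cv2.imread("pics/side0.png");cv2.imwrite("pics/c3.png",cv2.resize(s[150:260,170:290],None,fx=5,fy=5,interpolation=cv2.INTER_CUBIC))
E
```

```text
hex [ 90 147  15  15 151] cent [0.5492 0.3905] rect [549.6 390.4] [35.7 33.6] 55.1
    549.2410119221569 390.50336486297994
dr [ 89 187  21  20 263] cent [0.4407 0.3753] rect [440.5 375.7] [47.3 49.3] 1.3
    440.7920732222507 375.31130076150333
fl [123 219  24  29 295] cent [0.3542 0.2817] rect [354.4 281.7] [68.7 24.9] 37.9
    354.47272113222505 281.7956757121683
df [391 144  15  28 233] cent [ 0.5568 -0.3675] rect [ 557.3 -367.5] [24.9 69.6] 74.6
    557.1437509313719 -367.46045241535893
rd [354 230  21  22 350] cent [ 0.3483 -0.2755] rect [ 348.4 -275.8] [48.3 49.1] 44.7
    348.39137273426144 -275.54021617557385
cams [3.18353886e-01 8.06094423e-06 9.52270760e-01] [0.03625931 0.91503442 0.93111869]
```

View pics/c3.png

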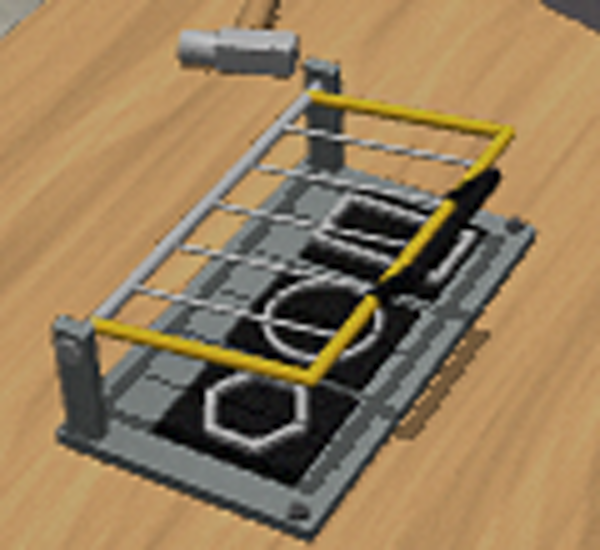

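```bash
python3 - <<'E'
from h import *
for nm,a,b in [("handleL",(206,184.5),(249,207)),("handleR",(252,185.5),(268,185)),("hingeL",(175,116.4),(190,214)),("hingeR",(288,119.4),(233,167.6)),("railL",(173.6,175),(232.4,226)),("railR",(284.4,177),(271.6,176.4))]:
    print(nm,tri(a,b))
print(onz("top",[(197,157.5),(231.5,157),(267.5,157)],0.022))
# plate corners black plates z=.016 from crop c2
q=np.array([[285,195],[430,195],[118,198],[270,198],[465,203],[605,203]])/5+[160,100]
print(onz("top",q,0.016))
E
```

```text
handleL (array([0.4687615 , 0.10599981, 0.12110293]), np.float64(0.011356635717542016))
handleR (array([4.63472345e-01, 1.62729318e-05, 1.30246542e-01]), np.float64(0.0034171349732530854))
hingeL (array([0.62958365, 0.18810486, 0.09792383]), np.float64(0.005387294277233375))
hingeR (array([ 0.63702868, -0.08506611,  0.0836584 ]), np.float64(0.0006681109229211373))
railL (array([0.4870989 , 0.18257859, 0.10494188]), np.float64(0.0006827555999281719))
railR (array([ 0.48843874, -0.07560584,  0.10361825]), np.float64(0.00016684900982666902))
[[ 0.55063134  0.14281269  0.022     ]
 [ 0.55407964  0.05399364  0.022     ]
 [ 0.55629831 -0.03886881  0.022     ]]
[[ 6.03152041e-01  9.38306167e-02  1.60000000e-02]
 [ 6.04990187e-01  1.79416810e-02  1.60000000e-02]
 [ 5.99410440e-01  1.81048680e-01  1.60000000e-02]
 [ 6.01333654e-01  1.01611353e-01  1.60000000e-02]
 [ 6.01089092e-01 -4.84198651e-04  1.60000000e-02]
 [ 6.02862570e-01 -7.37926324e-02  1.60000000e-02]]
```

```bash
python3 - <<'E'
from h import *
s=observe();M=R.from_rotvec(s["tcp_rot"]).as_matrix();print(M.round(3))
for yaw in (0.027,0.027+np.pi): print(inc(s,[0.461,0.053,0.24],down(yaw)))
E
```

```text
[[-0.001  0.419 -0.908]
 [ 0.002 -0.908 -0.419]
 [-1.    -0.002 -0.   ]]
(array([-0.0419, -0.8593, -0.8816]), array([-0.1856, -0.0002,  0.0002]))
(array([-0.0419, -0.8593, -0.8816]), array([3.144e-01, 2.000e-04, 2.000e-04]))
```

move_arm --increments '[[[-0.01, -0.1, -0.1], [-0.03, 0, 0], 1], [[-0.02, -0.2, -0.2], [-0.06, 0, 0], 1], [[-0.03, -0.3, -0.3], [-0.08, 0, 0], 1], [[-0.04, -0.4, -0.41], [-0.1, 0, 0], 1], [[-0.042, -0.5, -0.52], [-0.12, 0, 0], 1], [[-0.042, -0.6, -0.62], [-0.14, 0, 0], 1], [[-0.042, -0.7, -0.72], [-0.16, 0, 0], 1], [[-0.042, -0.8, -0.82], [-0.18, 0, 0], 1]]'

```text
clock: 1.15
ee_pos: [0.4199, -0.0541, 0.2398]
tcp_rot: [1.213, 1.208, -1.211]
ft_force: [1.1, -0.7, 0.4]
gripper_width: 0.0854
```

```bash
python3 - <<'E'
from h import *
s=observe();w=capture("wrist");cv2.imwrite("pics/w1.png",w)
print(inc(s,[0.461,0.053,0.20],down(0.027)), s["q"])
print(proj("wrist",[[0.461,0.053,0.132],[0.46,.103,.132],[0.462,.003,.132]],s))
E
```

```text
(array([ 0.0799,  0.0814, -0.2145]), array([-0.005 , -0.0002, -0.0001])) [-3.34380779e-01 -1.46669406e-01  1.86152188e+00  1.45543512e-03
  1.42690075e+00 -3.30439273e-01]
[[305.51780363  73.22453187]
 [307.03774564   9.53982459]
 [304.16534987 129.89157663]]
```

View pics/w1.png

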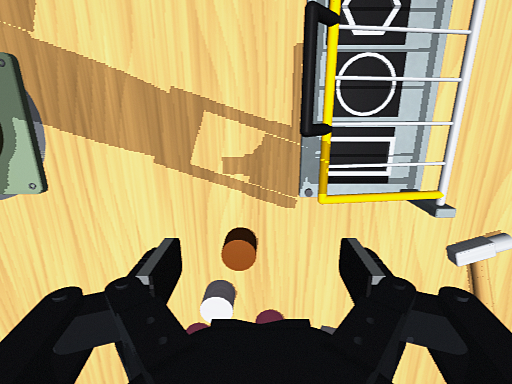

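The wrist view shows the handle bar running from about (314,8) to (310,130), with its middle near (312,70). I'll triangulate that with the top view.

```bash
python3 - <<'E'
from h import *
s=observe()
w=cv2.imread("pics/w1.png").astype(int)
row=w[60:100:10,295:335].sum(2);print(row)
t=cv2.imread("pics/top0.png").astype(int);print(t[176:192,[215,229,243]].sum(2).T)
for z in (.12,.125,.13,.135): print(z,onz("wrist",(312,70),z,s)[0],onz("top",(229,184.5),z)[0])
E
```

```text
[[381 425 432 405 385 399 425 270   4  44  62  68  82 107 155 149 102  87
   72  55  56 307 411 387 364 549 648 632 622 638 572 408 366 446 470 484
  489 488 485 483]
 [395 431 427 390 384 397 466 332   2  52  66  80  93 127 154 129  90  77
   69  30 206 367 400 387 358 541 642 622 621 648 484 309 430 465 479 487
  489 486 484 486]
 [404 430 415 378 387 422 302  73  39  63  68  80 106 153 154 106  82  69
   59  59 314 411 392 362 544 647 624 621 640 471 261 405 454 476 487 489
  487 482 488 409]
 [428 434 394 383 392 427 280   7  60  62  61  99 127 168 137  83  76  73
   31 207 370 400 391 367 559 673 659 668 603 413 354 446 472 485 489 489
  485 485 481 328]]
[[336 250 355 267 242 242 124  72 125  77  55 110 340 272 250 265]
 [346 274 372 387 270 254 143  76 122  92  64  91 283 259 247 261]
 [362 328 254 371 270 236 209 103  94 111  78  60 160 245 240 261]]
0.12 [0.46949986 0.0668073  0.12      ] [0.46469178 0.05193218 0.12      ]
0.125 [0.46861037 0.06604644 0.125     ] [0.46381264 0.05162024 0.125     ]
0.13 [0.46772088 0.06528558 0.13      ] [0.46293349 0.0513083  0.13      ]
0.135 [0.46683139 0.06452473 0.135     ] [0.46205434 0.05099635 0.135     ]
```

move_arm --increments '[[[0.03, 0.03, -0.07], [-0.005, 0, 0], -0.3], [[0.06, 0.06, -0.14], [-0.005, 0, 0], -0.3], [[0.08, 0.087, -0.2145], [-0.005, 0, 0], -0.3], [[0.08, 0.087, -0.2145], [-0.005, 0, 0], -0.3], [[0.08, 0.087, -0.2145], [-0.005, 0, 0], -0.3], [[0.1, 0.087, -0.2145], [-0.005, 0, 0], -0.3], [[0.12, 0.087, -0.2145], [-0.005, 0, 0], -0.3], [[0.13, 0.087, -0.2145], [-0.005, 0, 0], -0.3]]'

```text
clock: 2.2
ee_pos: [0.4635, 0.0613, 0.1747]
tcp_rot: [1.188, 1.233, -1.177]
ft_force: [-0.5, -0.8, 0.1]
gripper_width: 0.0301
```

```bash
python3 - <<'E'
from h import *
s=observe();print(s["ee_pos"],s["gripper_width"],s["ft_force"]);w=capture("wrist");cv2.imwrite("pics/w2.png",w)
print(inc(s,[0.464,0.053,0.133],down(0.027)))
E
```

```text
[0.46348417 0.06132248 0.17466768] 0.03014103659336566 [-0.53718939 -0.76893801  0.09977029]
(array([0.0832, 0.0003, 0.0174]), array([ 0.0017, -0.0014, -0.0001]))
```

View pics/w2.png

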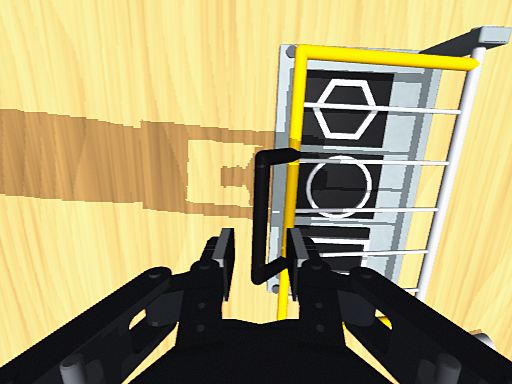

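The handle at about u=262 is centred between the fingers (232 and 288). I'll descend and pinch it.

move_arm --increments '[[[0.02, 0, 0.017], [0.002, -0.001, 0], -0.3], [[0.04, 0, 0.017], [0.002, -0.001, 0], -0.3], [[0.06, 0, 0.017], [0.002, -0.001, 0], -0.3], [[0.083, 0, 0.017], [0.002, -0.001, 0], -0.3], [[0.083, 0, 0.017], [0.002, -0.001, 0], -0.3], [[0.083, 0, 0.017], [0.002, -0.001, 0], -1], [[0.083, 0, 0.017], [0.002, -0.001, 0], -1], [[0.083, 0, 0.017], [0.002, -0.001, 0], -1]]' --force 40

```text
clock: 3.25
ee_pos: [0.4639, 0.0533, 0.1331]
tcp_rot: [1.193, 1.222, -1.189]
ft_force: [0.3, -0.2, -0.5]
gripper_width: 0.0002
```

```bash
python3 - <<'E'
from h import *
w=capture("wrist");s=capture("side");t=capture("top")
o=np.zeros((600,800,3),np.uint8);o[:384,:512]=w;o[384:600,:288]=cv2.resize(s[150:258,170:314],(288,216));o[384:600,300:588]=cv2.resize(t[100:208,160:304],(288,216));cv2.imwrite("pics/m3.png",o);print(observe()["gripper_width"])
E
```

```text
-0.0002333081771802159
```

View pics/m3.png

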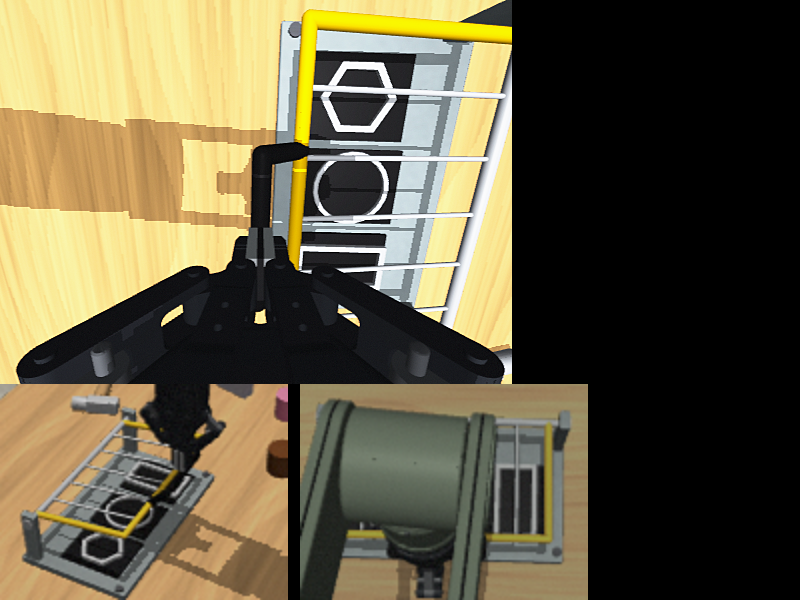

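```bash
python3 - <<'E'
from h import *
s=observe();w=cv2.imread("pics/m3.png")[:384,:512].astype(int)
print(w[[160,180,200,215],240:285].sum(2))
for z in (.1,.11,.12,.13): print(z,onz("wrist",[(262,148),(308,20),(262,200)],z,s).round(4))
for z in (.016,.012): print("z16",onz("wrist",[(363,97),(350,188)],.022,s).round(4))
w2=cv2.imread("pics/w2.png")
E
```

```text
[[618 626 640 643 641 637 644 665 590 444 452 339 122  12  52  50  53  60
   60  54  69  78  80  74  73  63  57  64  52  56  50  40  39  59  39  45
   39  51  49  47  45  52  36  38  26]
 [426 451 462 466 459 451 457 469 471 452 448 284   8  44  47  52  57  64
   58  64  76  86  80  68  63  59  62  56  55  40  13 232 412 315 265 406
  445 441 444 441 443 438 443 442 438]
 [645 645 650 659 571 430 437 445 449 453 415 213  11  42  58  59  62  68
   61  73  70  73  71  60  61  55  53  51  59  34 144 381 369 282 388 439
  444 437 439 445 437 439 429 439 433]
 [442 434 427 586 652 639 645 657 658 673 560  75  22  46  57  56  61  51
   65  68  75  67  74  66  55  54  54  44  33  58 370 435 282 299 432 451
  434 437 434 439 436 440 435 433 435]]
0.1 [[0.4635 0.1026 0.1   ]
 [0.4895 0.1816 0.1   ]
 [0.4646 0.0644 0.1   ]]
0.11 [[0.4634 0.1038 0.11  ]
 [0.488  0.1786 0.11  ]
 [0.4645 0.0677 0.11  ]]
0.12 [[0.4633 0.105  0.12  ]
 [0.4866 0.1756 0.12  ]
 [0.4643 0.0709 0.12  ]]
0.13 [[0.4632 0.1062 0.13  ]
 [0.4851 0.1727 0.13  ]
 [0.4642 0.0742 0.13  ]]
z16 [[0.5575 0.1432 0.022 ]
 [0.5561 0.0547 0.022 ]]
z16 [[0.5575 0.1432 0.022 ]
 [0.5561 0.0547 0.022 ]]
```

The fingers closed just above the bar. The bar's apparent width puts the handle at z≈0.112. I'll open, go 15 mm lower and pinch again.

move_arm --increments '[[[-0.03, 0, 0], [0, 0, 0], -0.3], [[-0.03, 0, 0], [0, 0, 0], -0.3], [[-0.03, 0, 0], [0, 0, 0], -0.3], [[-0.01, 0, 0], [0, 0, 0], -0.3], [[0.01, 0, 0], [0, 0, 0], -0.3], [[0.03, 0, 0], [0, 0, 0], -0.3], [[0.03, 0, 0], [0, 0, 0], -1], [[0.03, 0, 0], [0, 0, 0], -1]]' --force 40

```text
clock: 4.4
ee_pos: [0.4638, 0.0535, 0.1171]
tcp_rot: [1.194, 1.223, -1.19]
ft_force: [3.5, 1.0, -6.6]
gripper_width: 0.0102
```

```bash
python3 - <<'E'
from h import *
s=observe();print(s["ee_pos"],s["gripper_width"],s["ft_force"]);w=capture("wrist");cv2.imwrite("pics/w4.png",w)
E
```

```text
[0.46375125 0.0534958  0.11713696] 0.010202968396590763 [ 3.5201401   0.956448   -6.58822415]
```

View pics/w4.png

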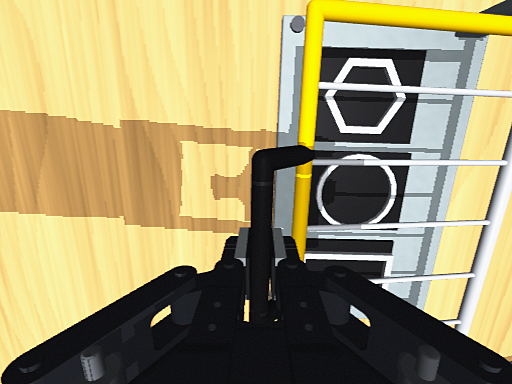

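```bash
cat > arc.py <<'E'
import numpy as np
p=lambda f:np.array([-.18*np.cos(f)+.025*np.sin(f),.18*np.sin(f)+.025*np.cos(f)])
def rows(f0,fs):
    for f in fs:
        d=(p(f)-p(f0))/.5;print(f"{f:.2f}: [{-d[1]:.4f}, {d[0]:.4f}, 0]")
E
python3 -c "
from arc import *
rows(.03,[.05,.08,.12,.16,.2,.25,.3,.35])"
```

```text
0.05: [-0.0072, 0.0013, 0]
0.08: [-0.0178, 0.0035, 0]
0.12: [-0.0320, 0.0069, 0]
0.16: [-0.0459, 0.0109, 0]
0.20: [-0.0597, 0.0154, 0]
0.25: [-0.0767, 0.0219, 0]
0.30: [-0.0934, 0.0292, 0]
0.35: [-0.1096, 0.0373, 0]
```

move_arm --increments '[[[-0.007, 0.001, 0], [0, 0, 0], -1], [[-0.018, 0.0035, 0], [0, 0, 0], -1], [[-0.032, 0.007, 0], [0, 0, 0], -1], [[-0.046, 0.011, 0], [0, 0, 0], -1], [[-0.06, 0.0155, 0], [0, 0, 0], -1], [[-0.077, 0.022, 0], [0, 0, 0], -1], [[-0.0935, 0.029, 0], [0, 0, 0], -1], [[-0.11, 0.037, 0], [0, 0, 0], -1]]' --force 60

```text
clock: 5.45
ee_pos: [0.4893, 0.0533, 0.1731]
tcp_rot: [1.202, 1.209, -1.178]
ft_force: [24.5, 0.1, -24.5]
gripper_width: 0.0091
```

```bash
python3 - <<'E'
from h import *
s=observe();print(s["ee_pos"],s["gripper_width"],s["ft_force"]);w=capture("wrist");cv2.imwrite("pics/w5.png",w)
E
python3 -c "
from arc import *
rows(.35,[.42,.5,.58,.66,.74,.82,.9,.96])"
```

```text
[0.48932671 0.05330351 0.17305014] 0.009136885277404505 [ 24.49790475   0.13045017 -24.47378933]
0.42: [-0.0220, 0.0127, 0]
0.50: [-0.0461, 0.0291, 0]
0.58: [-0.0687, 0.0473, 0]
0.66: [-0.0898, 0.0673, 0]
0.74: [-0.1093, 0.0889, 0]
0.82: [-0.1269, 0.1120, 0]
0.90: [-0.1427, 0.1364, 0]
0.96: [-0.1532, 0.1555, 0]
```

View pics/w5.png

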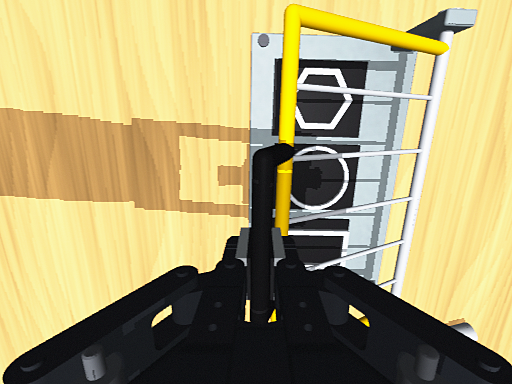

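```bash
python3 - <<'E'
from h import *
t=capture("side");cv2.imwrite("pics/s5.png",cv2.resize(t[120:260,150:310],None,fx=4,fy=4,interpolation=cv2.INTER_CUBIC))
E
```

```text
(no output)
```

View pics/s5.png

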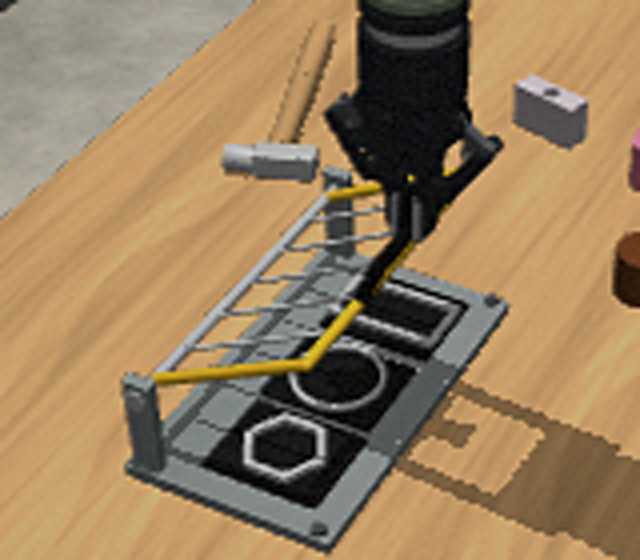

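```bash
python3 - <<'E'
from h import *
for uv,y in [((227.5,211.75),.182),((232.4,226),.182),((189.5,214.5),.178),((190,214.),.178)]:
    o,d=ray("side",uv);d=d[0];print((o+d*(y-o[1])/d[1]).round(4))
E
```

```text
[0.5011 0.182  0.1526]
[0.4878 0.182  0.1043]
[0.6369 0.178  0.0833]
[0.6348 0.178  0.0862]
```

The side view puts the guard at φ≈0.46, with the handle at z≈0.187. That is 14 mm behind the TCP, so the bar sits behind the pads. I'll open and re-pinch with the TCP 2 mm above the handle.

move_arm --increments '[[[0, 0, 0], [0, 0, 0], -0.3], [[0, 0, 0], [0, 0, 0], -0.3], [[-0.01, 0, 0], [0, 0, 0], -0.3], [[-0.025, 0, 0], [0, 0, 0], -0.3], [[-0.032, 0, 0], [0, 0, 0], -0.3], [[-0.032, 0, 0], [0, 0, 0], -0.3], [[-0.032, 0, 0], [0, 0, 0], -0.3], [[-0.032, 0, 0], [0, 0, 0], -0.3]]' --force 40

```text
clock: 6.55
ee_pos: [0.4896, 0.0532, 0.1898]
tcp_rot: [1.203, 1.208, -1.178]
ft_force: [0.2, -0.3, -0.4]
gripper_width: 0.0297
```

```bash
python3 - <<'E'
from h import *
s=observe();print(s["ee_pos"],s["gripper_width"],s["ft_force"]);w=capture("wrist");cv2.imwrite("pics/w6.png",w)
t=capture("side");cv2.imwrite("pics/s6.png",cv2.resize(t[120:260,150:310],None,fx=4,fy=4,interpolation=cv2.INTER_CUBIC))
E
```

```text
[0.48963039 0.05321993 0.18979947] 0.029742669840168948 [ 0.206079   -0.32538475 -0.43260154]
```

View pics/w6.png

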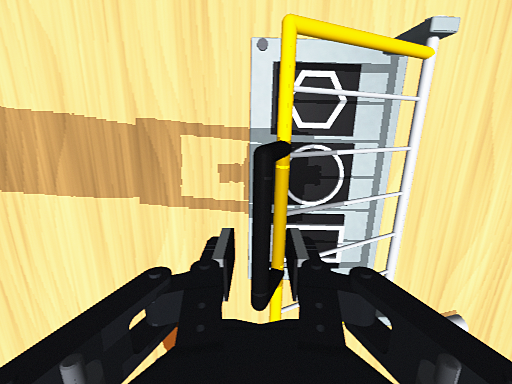

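View pics/s6.png

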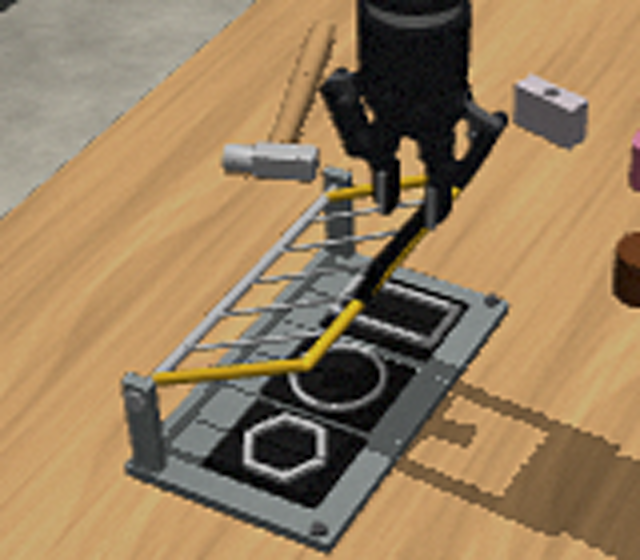

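move_arm --increments '[[[0, 0, 0], [0, 0, 0], -1], [[0, 0, 0], [0, 0, 0], -1], [[0, 0, 0], [0, 0, 0], -1], [[0, 0, 0], [0, 0, 0], -1], [[0, 0, 0], [0, 0, 0], -1], [[0, 0, 0], [0, 0, 0], -1], [[0, 0, 0], [0, 0, 0], -1], [[0, 0, 0], [0, 0, 0], -1]]' --force 40

```text
clock: 7.65
ee_pos: [0.4897, 0.0532, 0.1898]
tcp_rot: [1.203, 1.208, -1.177]
ft_force: [-0.8, 0.5, 0.5]
gripper_width: -0.0
```

```bash
python3 - <<'E'
from h import *
w=capture("wrist");cv2.imwrite("pics/w7.png",w);a=cv2.imread("pics/w6.png").astype(int);print(a[200,240:290].sum(1))
s=observe();print(s["ee_pos"],s["gripper_width"],s["ft_force"])
E
python3 -c "
from arc import *
rows(.46,[.5,.58,.66,.74,.82,.9,.98,1.04])"
```

```text
[658 685 687 675 661 668 678 676 563 344 448 486 314   0  34  46  66  51
  61  65  70  72  70  86  69  65  59  61  58  57  42  44  66  68 198 303
 342 371 391 406 420 425 423 414 398 380 354 217  42  75]
[0.48967696 0.05320132 0.1898375 ] 2.5214621604609595e-05 [-0.04213532 -0.14809022 -0.48184257]
0.50: [-0.0118, 0.0084, 0]
0.58: [-0.0345, 0.0267, 0]
0.66: [-0.0556, 0.0466, 0]
0.74: [-0.0750, 0.0682, 0]
0.82: [-0.0927, 0.0913, 0]
0.90: [-0.1085, 0.1158, 0]
0.98: [-0.1222, 0.1414, 0]
1.04: [-0.1312, 0.1613, 0]
```

View pics/w7.png

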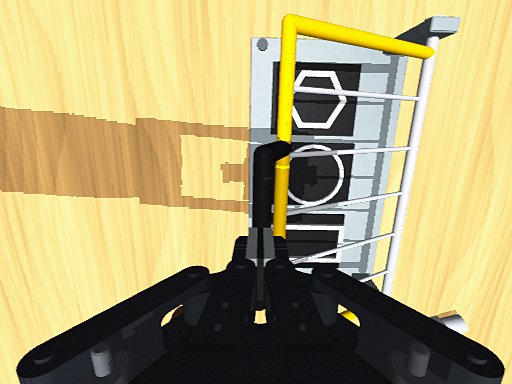

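```bash
python3 - <<'E'
from h import *
for P in ([.4896,.0532,.19],[.4896,.0532,.173],[.4896,.0532,.16],[.4896-.0013,.103,.187],[.4896+.0013,.003,.187],[.4896-.0013,.103,.165],[.4896+.0013,.003,.165]): print(P,(proj("side",P)[0]-[150,120])*4, proj("side",P)[0])
w=cv2.imread("pics/w7.png");s=cv2.imread("pics/s6.png")
cv2.imwrite("pics/z7.png",np.hstack([cv2.resize(w[130:330,180:340],None,fx=2.5,fy=2.5,interpolation=2),cv2.resize(s[100:350,280:480],(400,500),interpolation=2)]))
E
```

```text
[0.4896, 0.0532, 0.19] [410.78441551 226.38396394] [252.69610388 176.59599099]
[0.4896, 0.0532, 0.173] [410.98809487 244.99280104] [252.74702372 181.24820026]
[0.4896, 0.0532, 0.16] [411.14145306 259.00412556] [252.78536326 184.75103139]
[0.48829999999999996, 0.103, 0.187] [379.84727157 268.70375968] [244.96181789 187.17593992]
[0.4909, 0.003, 0.187] [440.32868107 192.54496536] [260.08217027 168.13624134]
[0.48829999999999996, 0.103, 0.165] [380.4774081 292.8851881] [245.11935203 193.22129702]
[0.4909, 0.003, 0.165] [440.2589204  216.24181797] [260.0647301  174.06045449]
```

View pics/z7.png

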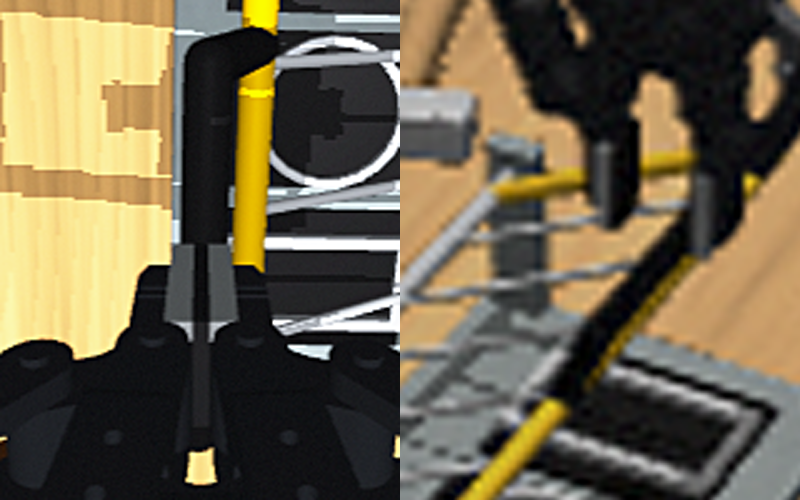

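```bash
python3 - <<'E'
from h import *
t=cv2.imread("pics/side0.png")
P=dict(hex=(.5492,.3905,.045),fl=(.3544,.2817,.045),dr=(.4407,.3753,.045),rd=(.3484,-.2755,.045),df=(.557,-.3675,.045),rn=(.5556,.0545,.022),hn=(.5531,.1435,.022))
big=cv2.resize(t,None,fx=3,fy=3,interpolation=2)
for k,p in P.items():
    u=proj("side",p)[0];print(k,u)
    cv2.circle(big,tuple(int(3*x+1) for x in u),3,(0,0,255),-1)
cv2.imwrite("pics/chk.png",np.hstack([big[420:980,420:900],big[500:1060:,380:390]])[:560])
w=cv2.imread("pics/w7.png");s=observe()
for k,p in P.items(): print(k,proj("wrist",p,s)[0])
E
```

```text
hex [173.32266579 284.79149043]
fl [258.91743097 281.93733074]
dr [211.99512869 295.9637268 ]
rd [331.62444208 169.79932753]
df [287.796744  142.5773099]
rn [234.58770121 213.12075737]
hn [221.00053169 230.93472649]
hex [ 341.88012451 -228.88912162]
fl [113.38166786 -71.37852572]
dr [ 206.55940616 -210.04079164]
rd [157.66973625 392.83246807]
df [294.04405682 436.19101563]
rn [311.08687356 174.81869552]
hn [315.0390972   98.67985507]
```

View pics/chk.png

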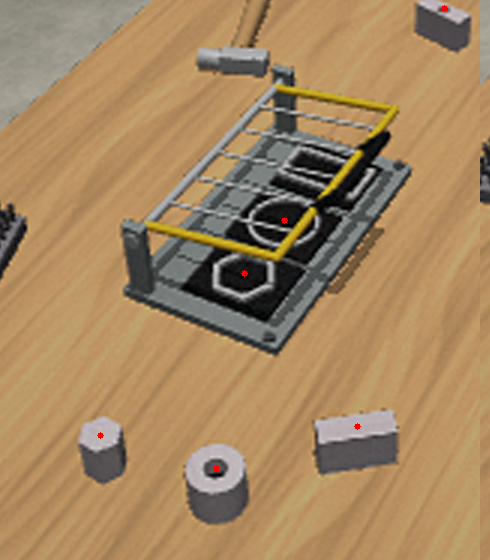

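```bash
python3 - <<'E'
from h import *
t=capture("side");s=observe();print(s["ee_pos"])
b=cv2.resize(t[150:230,215:305],None,fx=8,fy=7.5,interpolation=2)
f=lambda P:tuple(int(x) for x in (proj("side",P)[0]-[215,150]+.5)*[8,7.5])
Rt=R.from_rotvec(s["tcp_rot"]).as_matrix()
for x,c in ((0,(0,0,255)),(.017,(0,255,0)),(-.02,(255,0,0)),(-.056,(255,0,255))): cv2.circle(b,f(s["ee_pos"]+Rt[:,0]*x),4,c,-1)
cv2.imwrite("pics/s8.png",b)
E
```

```text
[0.48968993 0.05321305 0.18984902]
```

View pics/s8.png

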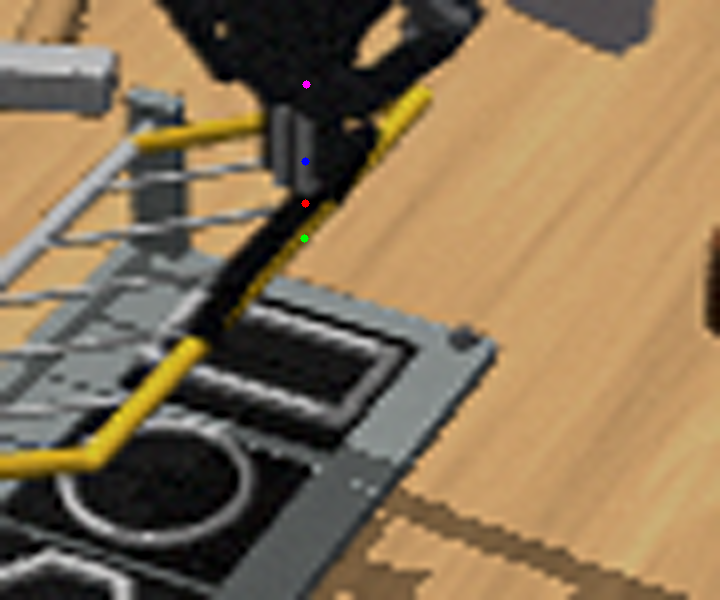

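Comparing the side view with the projected TCP shows that the shut fingertips end about 10 mm behind the reported TCP, not 17 mm ahead of it. That explains both the miss and the edge-only pinch. I'll go deeper, opening first, then 28 mm down, then closing.

move_arm --increments '[[[0, 0, 0], [0, 0, 0], -0.3], [[0, 0, 0], [0, 0, 0], -0.3], [[0.01, 0, 0], [0, 0, 0], -0.3], [[0.035, 0, 0], [0, 0, 0], -0.3], [[0.056, 0, 0], [0, 0, 0], -0.3], [[0.056, 0, 0], [0, 0, 0], -0.3], [[0.056, 0, 0], [0, 0, 0], -1], [[0.056, 0, 0], [0, 0, 0], -1]]' --force 40

```text
clock: 8.75
ee_pos: [0.4907, 0.0533, 0.1619]
tcp_rot: [1.204, 1.207, -1.177]
ft_force: [2.4, -0.0, -3.6]
gripper_width: 0.0106
```

```bash
python3 - <<'E'
from h import *
w=capture("wrist");t=capture("side");s=observe();print(s["ee_pos"],s["gripper_width"],s["ft_force"])
b=cv2.resize(t[150:230,215:305],None,fx=5,fy=5,interpolation=2)
cv2.imwrite("pics/s9.png",np.hstack([b,cv2.resize(w,(340,400))[:,:]]))
E
```

```text
[0.49068375 0.05331776 0.16189123] 0.010371339688696562 [ 3.37991927 -0.43260033 -4.29329421]
```

View pics/s9.png

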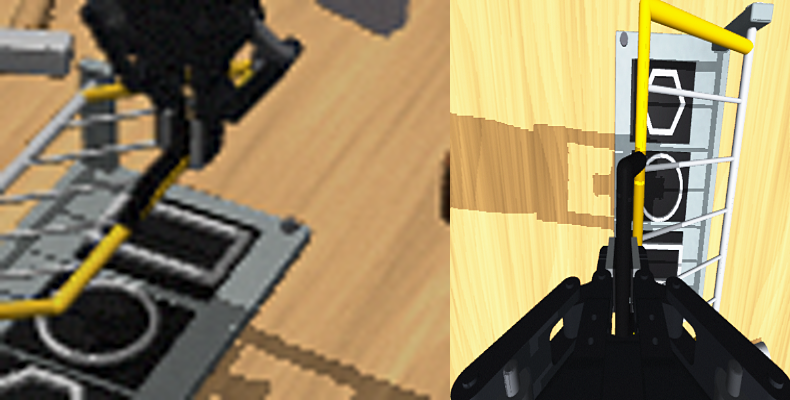

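move_arm --increments '[[[-0.006, 0.004, 0], [0, 0, 0], -1], [[-0.012, 0.0085, 0], [0, 0, 0], -1], [[-0.023, 0.017, 0], [0, 0, 0], -1], [[-0.0345, 0.027, 0], [0, 0, 0], -1], [[-0.045, 0.0365, 0], [0, 0, 0], -1], [[-0.056, 0.0465, 0], [0, 0, 0], -1], [[-0.065, 0.057, 0], [0, 0, 0], -1], [[-0.075, 0.068, 0], [0, 0, 0], -1]]' --force 40

```text
clock: 9.85
ee_pos: [0.5238, 0.0532, 0.1991]
tcp_rot: [1.202, 1.208, -1.179]
ft_force: [5.6, -2.8, -16.0]
gripper_width: 0.0106
```

```bash
python3 - <<'E'
from h import *
w=capture("wrist");t=capture("side");s=observe();print(s["ee_pos"],s["gripper_width"],s["ft_force"])
b=cv2.resize(t[150:230,215:305],None,fx=5,fy=5,interpolation=2)
cv2.imwrite("pics/s10.png",np.hstack([b,cv2.resize(w,(340,400))[:,:]]))
E
python3 -c "
from arc import *
rows(.74,[.82,.9,.98,1.06,1.14,1.2,1.26,1.3])"
```

```text
[0.52496566 0.05321215 0.1999605 ] 0.010350139255647008 [  6.23117488  -1.84976101 -11.70385607]
0.82: [-0.0177, 0.0231, 0]
0.90: [-0.0334, 0.0475, 0]
0.98: [-0.0472, 0.0731, 0]
1.06: [-0.0588, 0.0998, 0]
1.14: [-0.0683, 0.1272, 0]
1.20: [-0.0740, 0.1483, 0]
1.26: [-0.0784, 0.1696, 0]
1.30: [-0.0806, 0.1840, 0]
```

View pics/s10.png

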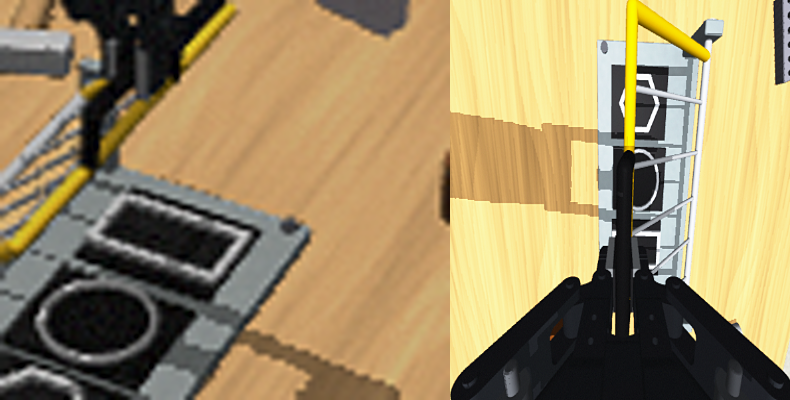

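move_arm --increments '[[[-0.01, 0.012, 0], [0, 0, 0], -1], [[-0.018, 0.023, 0], [0, 0, 0], -1], [[-0.026, 0.035, 0], [0, 0, 0], -1], [[-0.033, 0.0475, 0], [0, 0, 0], -1], [[-0.04, 0.06, 0], [0, 0, 0], -1], [[-0.047, 0.073, 0], [0, 0, 0], -1], [[-0.053, 0.086, 0], [0, 0, 0], -1], [[-0.059, 0.1, 0], [0, 0, 0], -1]]' --force 40

```text
clock: 10.95
ee_pos: [0.5736, 0.0531, 0.2298]
tcp_rot: [1.2, 1.206, -1.181]
ft_force: [0.9, -6.0, -14.2]
gripper_width: 0.0103
```

```bash
python3 - <<'E'
from h import *
s=observe();print(s["ee_pos"],s["gripper_width"],s["ft_force"])
E
python3 -c "
from arc import *
rows(1.06,[1.1,1.15,1.2,1.25,1.3,1.35,1.4,1.45,1.5,1.55,1.6])"
```

```text
[0.57355251 0.05310079 0.22984719] 0.010284492332529083 [  0.86552928  -6.03667617 -14.19864596]
1.10: [-0.0050, 0.0136, 0]
1.15: [-0.0105, 0.0310, 0]
1.20: [-0.0152, 0.0485, 0]
1.25: [-0.0189, 0.0663, 0]
1.30: [-0.0218, 0.0843, 0]
1.35: [-0.0237, 0.1023, 0]
1.40: [-0.0248, 0.1205, 0]
1.45: [-0.0249, 0.1386, 0]
1.50: [-0.0241, 0.1568, 0]
1.55: [-0.0225, 0.1749, 0]
1.60: [-0.0199, 0.1929, 0]
```

move_arm --increments '[[[-0.005, 0.0135, 0], [0, 0, 0], -1], [[-0.0105, 0.031, 0], [0, 0, 0], -1], [[-0.015, 0.0485, 0], [0, 0, 0], -1], [[-0.019, 0.066, 0], [0, 0, 0], -1], [[-0.022, 0.084, 0], [0, 0, 0], -1], [[-0.024, 0.1, 0], [0, 0, 0], -1], [[-0.025, 0.12, 0], [0, 0, 0], -1], [[-0.025, 0.138, 0], [0, 0, 0], -1]]' --force 40

```text
clock: 11.95
ee_pos: [0.6418, 0.0529, 0.244]
tcp_rot: [1.197, 1.206, -1.185]
ft_force: [-3.9, -8.6, -9.5]
gripper_width: 0.0103
```

```bash
python3 - <<'E'
from h import *
t=capture("side");s=observe();print(s["ee_pos"],s["gripper_width"],s["ft_force"],s["q"])
cv2.imwrite("pics/s11.png",cv2.resize(t[80:240,160:300],None,fx=4,fy=3.7,interpolation=2))
E
```

```text
[0.64283689 0.05283705 0.24397801] 0.010417909083687393 [-0.8458675  -7.16051701 -7.94073938] [-0.05057106  0.32654886  1.34017335 -0.00286792  1.45932895 -0.07137091]
```

View pics/s11.png

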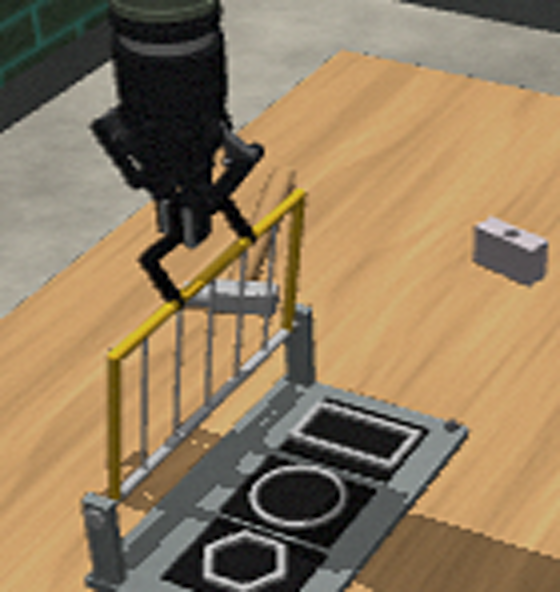

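move_arm --increments '[[[0, 0.009, 0], [0, 0, 0], -1], [[0.001, 0.018, 0], [0, 0, 0], -1], [[0.0015, 0.027, 0], [0, 0, 0], -1], [[0.0025, 0.036, 0], [0, 0, 0], -1], [[0.0035, 0.045, 0], [0, 0, 0], -1], [[0.005, 0.054, 0], [0, 0, 0], -1], [[0.006, 0.06, 0], [0, 0, 0], -1], [[0.006, 0.06, 0], [0, 0, 0], -1]]' --force 40

```text
clock: 13.0
ee_pos: [0.6721, 0.0527, 0.2419]
tcp_rot: [1.196, 1.206, -1.187]
ft_force: [-4.7, -4.2, -8.4]
gripper_width: 0.0105
```

move_arm --increments '[[[0, 0, 0], [0, 0, 0], -0.2], [[0, 0, 0], [0, 0, 0], -0.2], [[0, 0, 0], [0, 0, 0], -0.2], [[-0.04, 0, 0], [0, 0, 0], -0.2], [[-0.08, 0, 0], [0, 0, 0], -0.2], [[-0.12, 0, 0], [0, 0, 0], -0.2], [[-0.16, -0.05, 0], [0, 0, 0], 0], [[-0.16, -0.1, 0], [0, 0, 0], 0.5]]'

```text
clock: 14.0
ee_pos: [0.6222, 0.0519, 0.3256]
tcp_rot: [1.199, 1.201, -1.183]
ft_force: [0.4, 0.4, 0.2]
gripper_width: 0.0595
```

```bash
python3 - <<'E'
from h import *
t=capture("side");s=observe();print(s["ee_pos"],s["gripper_width"],s["ft_force"],s["q"])
w=capture("wrist");tt=capture("top");cv2.imwrite("pics/t12.png",tt);cv2.imwrite("pics/w12.png",w)
cv2.imwrite("pics/s12.png",np.hstack([cv2.resize(t[80:240,160:300],None,fx=2.8,fy=2.5,interpolation=2),cv2.resize(tt[90:200,150:310],(400,400))]))
E
```

```text
[0.61885417 0.05225313 0.32470404] 0.0637595413230477 [-2.22943973  0.48654784 -0.28956581] [-0.05263441  0.23808328  1.28864198 -0.00445431  1.60060667 -0.07393337]
```

View pics/s12.png

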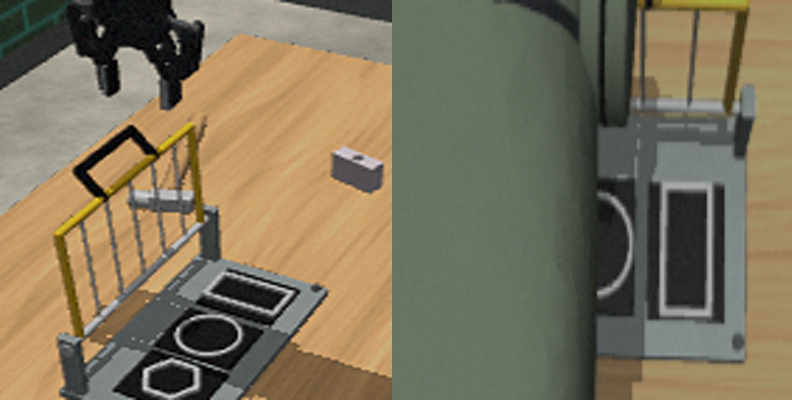

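View pics/w12.png

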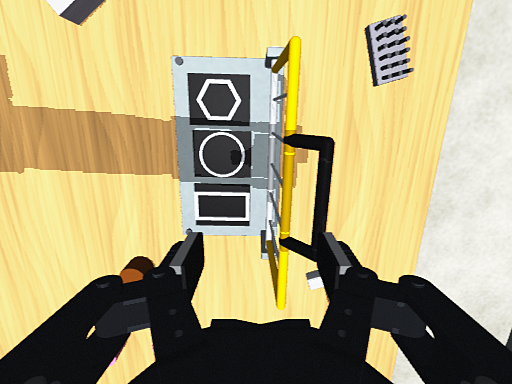

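```bash
python3 - <<'E'
from h import *
s=observe();print(inc(s,[0.3484,-.2755,.16],down(.28)))
E
```

```text
(array([ 0.3217, -0.5638,  0.642 ]), array([-0.0413,  0.0012, -0.0023]))
```

move_arm --increments '[[[0, -0.08, 0.08], [0, 0, 0], 1], [[0.04, -0.16, 0.18], [-0.01, 0, 0], 1], [[0.08, -0.24, 0.28], [-0.02, 0, 0], 1], [[0.13, -0.32, 0.37], [-0.03, 0, 0], 1], [[0.18, -0.4, 0.46], [-0.04, 0.001, -0.002], 1], [[0.24, -0.48, 0.55], [-0.041, 0.001, -0.002], 1], [[0.3, -0.55, 0.62], [-0.041, 0.001, -0.002], 1], [[0.32, -0.564, 0.642], [-0.041, 0.001, -0.002], 1]]'

```text
clock: 15.15
ee_pos: [0.3466, -0.2773, 0.1597]
tcp_rot: [1.004, 1.326, -1.004]
ft_force: [0.0, 0.6, -0.2]
gripper_width: 0.0857
```

```bash
python3 - <<'E'
from h import *
s=observe();print(s["ee_pos"],s["gripper_width"]);w=capture("wrist");t=capture("top");sd=capture("side")
cv2.imwrite("pics/t13.png",t);cv2.imwrite("pics/s13.png",sd);cv2.imwrite("pics/w13.png",w);np.save("s13.npy",np.r_[s["ee_pos"],s["tcp_rot"]])
print(inc(s,[0.3484,-.2755,.16],down(.28)))
print(proj("wrist",[.3484,-.2755,.045],s))
E
```

```text
[ 0.34661018 -0.27728903  0.15970887] 0.08567637173878237
(array([-0.0006,  0.0044, -0.0025]), array([-0.0007,  0.    , -0.0001]))
[[262.2556958  184.54694253]]
```

View pics/w13.png

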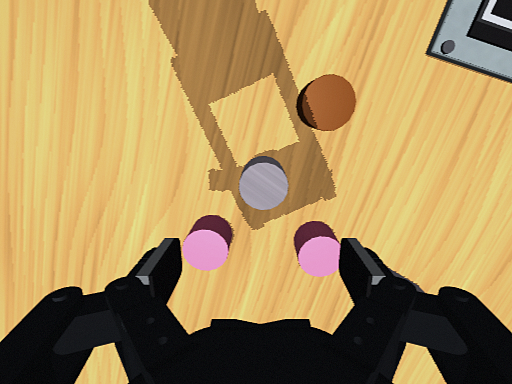

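View pics/t13.png

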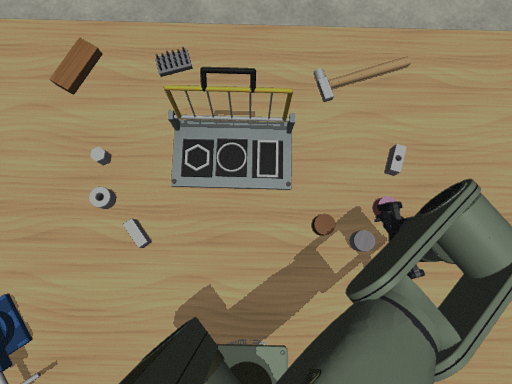

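View pics/s13.png

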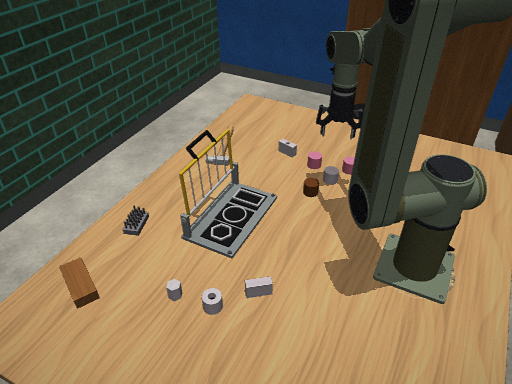

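The top view shows the gripper offset from the blank more than parallax explains, so I'll triangulate the fingertips.

```bash
python3 - <<'E'
from h import *
t=cv2.imread("pics/t13.png");s=cv2.imread("pics/s13.png");e=np.load("s13.npy")
Rt=R.from_rotvec(e[3:]).as_matrix();print(Rt.round(3))
a=cv2.resize(t[180:300,340:440],None,fx=4,fy=4.5,interpolation=2)
b=cv2.resize(s[90:190,290:370],None,fx=4.8,fy=5.4,interpolation=2)
for x,c in ((0,(0,0,255)),(.017,(0,255,0)),(-.05,(255,0,255))):
    P=e[:3]+Rt[:,0]*x
    cv2.circle(a,tuple(int(q) for q in (proj("top",P)[0]-[340,180]+.5)*[4,4.5]),4,c,-1)
    cv2.circle(b,tuple(int(q) for q in (proj("side",P)[0]-[290,90]+.5)*[4.8,5.4]),4,c,-1)
cv2.imwrite("pics/f13.png",np.hstack([a,b]))
E
```

```text
[[ 0.001  0.962  0.272]
 [ 0.     0.272 -0.962]
 [-1.     0.001  0.   ]]
```

View pics/f13.png

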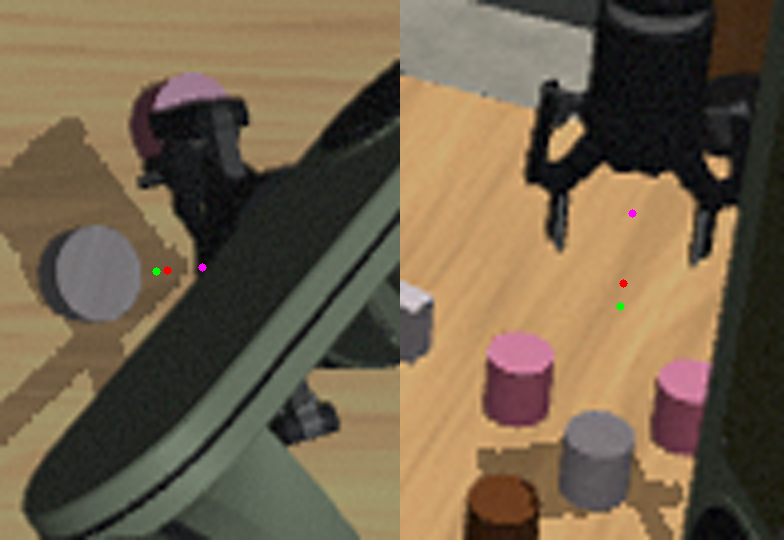

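The fingers are on-axis. The tips are just about 20 mm short of the quoted length, at TCP −0.02 when open. In the wrist view the grey plain blank is at (263,185), as predicted, and nothing lies in the jaw line. I'm descending to TCP z≈0.006.

move_arm --increments '[[[0.05, 0.0044, -0.0025], [0, 0, 0], 1], [[0.1, 0.0044, -0.0025], [0, 0, 0], 1], [[0.15, 0.0044, -0.0025], [0, 0, 0], 1], [[0.2, 0.0044, -0.0025], [0, 0, 0], 1], [[0.24, 0.0044, -0.0025], [0, 0, 0], 1], [[0.24, 0.0044, -0.0025], [0, 0, 0], 1], [[0.24, 0.0044, -0.0025], [0, 0, 0], 1], [[0.24, 0.0044, -0.0025], [0, 0, 0], 1]]'

```text
clock: 16.3
ee_pos: [0.351, -0.2753, 0.0418]
tcp_rot: [1.004, 1.324, -1.003]
ft_force: [0.1, 0.5, 0.5]
gripper_width: 0.0854
```

```bash
python3 - <<'E'
from h import *
s=observe();print(s["ee_pos"],s["ft_force"],inc(s,[0.3484,-.2755,.005],down(.28)));w=capture("wrist");sd=capture("side")
cv2.imwrite("pics/w14.png",np.hstack([cv2.resize(w,(400,300)),cv2.resize(sd[130:205,280:380],(400,300))]))
E
```

```text
[ 0.35100473 -0.27530459  0.04175035] [0.07909645 0.51461082 0.48379085] (array([ 0.0735, -0.0053, -0.0012]), array([-0.0007,  0.0003, -0.0004]))
```

View pics/w14.png

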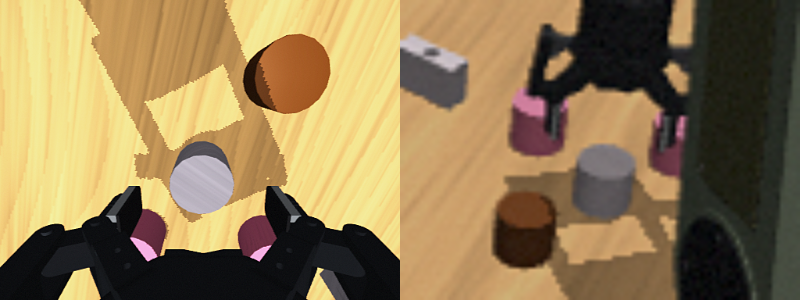

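move_arm --increments '[[[0.02, -0.005, -0.001], [0, 0, 0], 1], [[0.04, -0.005, -0.001], [0, 0, 0], 1], [[0.06, -0.005, -0.001], [0, 0, 0], 1], [[0.083, -0.005, -0.001], [0, 0, 0], 1], [[0.083, -0.005, -0.001], [0, 0, 0], 1], [[0.083, -0.005, -0.001], [0, 0, 0], 1], [[0.083, -0.005, -0.001], [0, 0, 0], 1], [[0.083, -0.005, -0.001], [0, 0, 0], 1]]'

```text
clock: 17.4
ee_pos: [0.3484, -0.2756, 0.0002]
tcp_rot: [1.004, 1.323, -1.003]
ft_force: [-0.7, 0.5, -0.2]
gripper_width: 0.0856
```

```bash
python3 - <<'E'
from h import *
s=observe();print(s["ee_pos"],s["ft_force"],inc(s,[0.3484,-.2755,.0],down(.28)));w=capture("wrist");sd=capture("side")
cv2.imwrite("pics/w15.png",np.hstack([cv2.resize(w,(400,300)),cv2.resize(sd[130:205,280:380],(400,300))]))
E
```

```text
[ 3.48373400e-01 -2.75597503e-01  2.46421797e-04] [-0.67909256  0.51400792 -0.21581698] (array([ 0.0005,  0.0001, -0.0002]), array([-0.0007,  0.0004, -0.0004]))
```

View pics/w15.png

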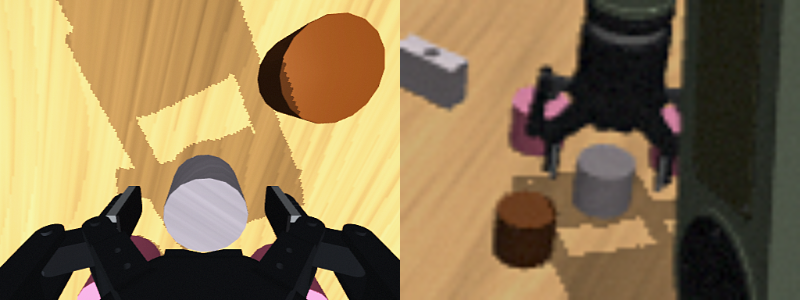

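move_arm --increments '[[[0, 0, 0], [0, 0, 0], -1], [[0, 0, 0], [0, 0, 0], -1], [[0, 0, 0], [0, 0, 0], -1], [[0, 0, 0], [0, 0, 0], -1], [[-0.01, 0, 0], [0, 0, 0], -1], [[-0.03, 0, 0], [0, 0, 0], -1], [[-0.06, 0, 0], [0, 0, 0], -1], [[-0.1, 0, 0], [0, 0, 0], -1]]' --force 50

```text
clock: 18.5
ee_pos: [0.3477, -0.2751, 0.0509]
tcp_rot: [1.004, 1.325, -1.003]
ft_force: [0.5, 0.2, -2.9]
gripper_width: 0.0509
```

```bash
python3 - <<'E'
from h import *
s=observe();print(s["ee_pos"],s["ft_force"],s["gripper_width"]);w=capture("wrist");sd=capture("side")
cv2.imwrite("pics/w16.png",np.hstack([cv2.resize(w,(400,300)),cv2.resize(sd[130:205,280:380],(400,300))]))
# nests from clean top t13
t=cv2.imread("pics/t13.png");hsv=cv2.cvtColor(t,cv2.COLOR_BGR2HSV)
roi=np.zeros(t.shape[:2],np.uint8);roi[133:183,180:286]=1
m=((hsv[...,1]<60)&(hsv[...,2]<60)&(roi>0)).astype(np.uint8)
cs,h=cv2.findContours(m,cv2.RETR_CCOMP,cv2.CHAIN_APPROX_NONE)
for i,c in enumerate(cs):
    if cv2.contourArea(c)>150:
        mo=cv2.moments(c);x,y=mo['m10']/mo['m00'],mo['m01']/mo['m00'];print(h[0][i][3],cv2.contourArea(c),cv2.boundingRect(c),round(x,1),round(y,1),onz("top",(x,y),.016)[0].round(4),onz("top",(x,y),.022)[0].round(4))
cv2.imwrite("pics/n13.png",cv2.resize(t[105:195,165:300],None,fx=5.5,fy=5.5,interpolation=2))
E
```

```text
[ 0.34772954 -0.27508124  0.05086276] [ 0.48140731  0.16186407 -2.8980475 ] 0.05089808919326252
-1 179.0 (216, 162, 31, 15) 231.5 172.0 [0.5157 0.0531 0.016 ] [0.5144 0.0528 0.022 ]
-1 251.0 (188, 148, 19, 20) 196.8 157.1 [0.5532 0.1444 0.016 ] [0.5517 0.1435 0.022 ]
-1 457.5 (219, 145, 26, 25) 231.3 156.7 [0.5564 0.0548 0.016 ] [0.5548 0.0545 0.022 ]
-1 435.5 (260, 143, 16, 32) 267.5 158.1 [ 0.555  -0.0393  0.016 ] [ 0.5535 -0.039   0.022 ]
-1 1066.5 (181, 139, 33, 38) 197.2 157.9 [0.551  0.1431 0.016 ] [0.5495 0.1422 0.022 ]
10 575.0 (183, 143, 28, 29) 196.9 157.1 [0.5531 0.1441 0.016 ] [0.5516 0.1432 0.022 ]
```

View pics/w16.png

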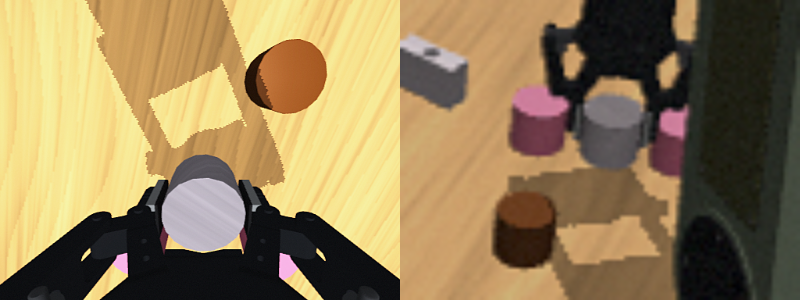

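View pics/n13.png

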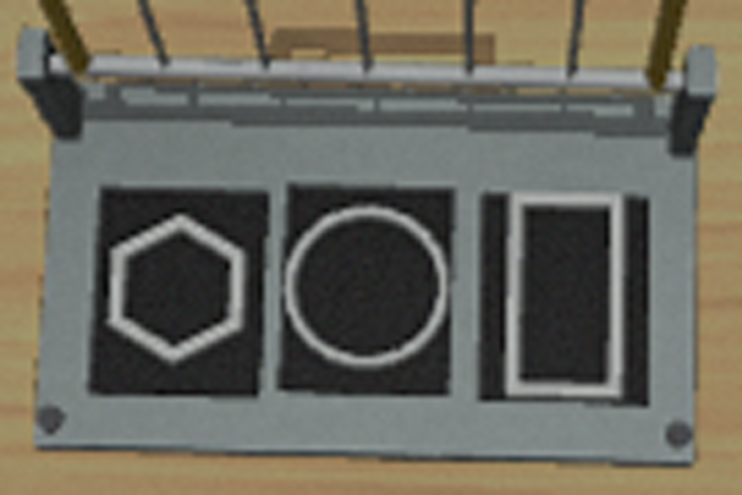

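```bash
python3 - <<'E'
from h import *
# approximate: w12 pose from observe printed just before pictures
s=dict(ee_pos=np.array([0.61885417,0.05225313,0.32470404]),tcp_rot=np.array([1.199,1.201,-1.183]))
w=cv2.imread("pics/w12.png");hsv=cv2.cvtColor(w,cv2.COLOR_BGR2HSV)
roi=np.zeros(w.shape[:2],np.uint8);roi[70:230,184:262]=1
m=((hsv[...,2]>200)&(hsv[...,1]<30)&(roi>0)).astype(np.uint8)
cs,h=cv2.findContours(m,cv2.RETR_EXTERNAL,cv2.CHAIN_APPROX_NONE)
for c in cs:
    if cv2.contourArea(c)>300:
        x,y,ww,hh=cv2.boundingRect(c);mo=cv2.moments(c);u=(mo['m10']/mo['m00'],mo['m01']/mo['m00']);print((x,y,ww,hh),np.round(u,1),onz("wrist",u,.022,s)[0].round(4))
s=observe()
for p in ([.555,.0545,.2],[.555,.0545,.12]): print(inc(s,p,down(.28)))
print(inc(s,[.555,.0545,.2],down(.027)))
E
```

```text
(184, 182, 78, 48) [221.2 209.7] [ 0.5559 -0.0463  0.022 ]
(199, 132, 45, 45) [221.5 154.1] [0.5583 0.0547 0.022 ]
(196, 79, 45, 41) [218.3  99.1] [0.5549 0.1433 0.022 ]
(184, 70, 78, 53) [237.3  90.7] [0.5855 0.1568 0.022 ]
(array([-0.2954,  0.577 , -0.5249]), array([-0.0007,  0.0012, -0.0008]))
(array([-0.1354,  0.5762, -0.5261]), array([-0.0007,  0.0012, -0.0008]))
(array([-0.2954,  0.577 , -0.5249]), array([ 0.0395,  0.0011, -0.001 ]))
```

move_arm --increments '[[[-0.07, 0.02, -0.02], [0, 0, 0], -1], [[-0.14, 0.08, -0.07], [0, 0, 0], -1], [[-0.15, 0.16, -0.145], [0, 0, 0], -1], [[-0.15, 0.245, -0.22], [0, 0, 0], -1], [[-0.15, 0.33, -0.3], [0, 0.001, 0], -1], [[-0.15, 0.415, -0.38], [0, 0.001, -0.001], -1], [[-0.15, 0.5, -0.45], [0, 0.001, -0.001], -1], [[-0.13, 0.579, -0.526], [0, 0.001, -0.001], -1]]' --force 50

```text
clock: 19.6
ee_pos: [0.558, 0.0564, 0.1178]
tcp_rot: [1.003, 1.324, -1.004]
ft_force: [1.3, -1.3, -3.6]
gripper_width: 0.0509
```

```bash
python3 - <<'E'
from h import *
s=observe();print(s["ee_pos"],s["ft_force"],s["gripper_width"],s["q"]);w=capture("wrist");sd=capture("side")
cv2.imwrite("pics/w17.png",np.hstack([cv2.resize(w,(400,300)),cv2.resize(sd[100:250,160:310],(300,300))]))
for z in (.06,.0165): print(inc(s,[.5565,.0546,z],down(.28)))
E
```

```text
[0.55804265 0.05635622 0.11776197] [ 1.279535   -1.29594476 -3.57505869] 0.05094019179997437 [-0.05236063  0.27964269  1.67433871 -0.00235017  1.18591724 -0.32720346]
(array([ 0.1155, -0.004 ,  0.0022]), array([-0.0007,  0.0004, -0.0001]))
(array([ 0.2025, -0.0041,  0.002 ]), array([-0.0007,  0.0004, -0.0001]))
```

View pics/w17.png

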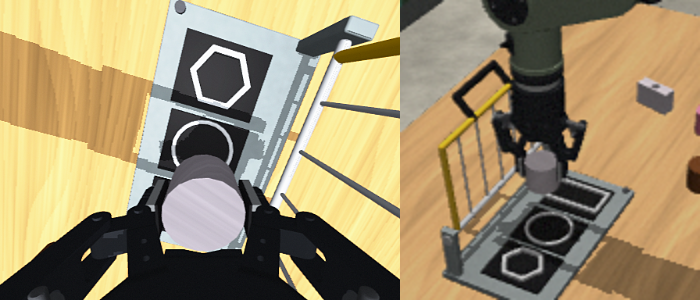

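move_arm --increments '[[[0.02, -0.002, 0.001], [-0.001, 0, 0], -1], [[0.05, -0.004, 0.002], [-0.001, 0, 0], -1], [[0.08, -0.004, 0.002], [-0.001, 0, 0], -1], [[0.11, -0.004, 0.002], [-0.001, 0, 0], -1], [[0.14, -0.004, 0.002], [-0.001, 0, 0], -1], [[0.165, -0.004, 0.002], [-0.001, 0, 0], -1], [[0.175, -0.004, 0.002], [-0.001, 0, 0], -1], [[0.175, -0.004, 0.002], [-0.001, 0, 0], -1]]' --force 50

```text
clock: 20.7
ee_pos: [0.5555, 0.0581, 0.028]
tcp_rot: [0.995, 1.333, -0.996]
ft_force: [0.1, -0.0, -2.3]
gripper_width: 0.051
```

```bash
python3 - <<'E'
from h import *
s=observe();print(s["ee_pos"],s["ft_force"],s["gripper_width"]);w=capture("wrist");sd=capture("side")
cv2.imwrite("pics/w18.png",np.hstack([cv2.resize(w,(400,300)),cv2.resize(sd[150:250,180:280],(400,400))[:300]]))
for z in (.06,.0165): print(inc(s,[.5565,.0546,z],down(.28)))
E
```

```text
[0.55545334 0.05809661 0.02796121] [ 0.05465238 -0.01197599 -2.33511195] 0.05101259905076118
(array([-0.0641, -0.0001,  0.0072]), array([ 0.0011, -0.0002,  0.0003]))
(array([0.0229, 0.0001, 0.0073]), array([ 0.0011, -0.0002,  0.0003]))
```

View pics/w18.png

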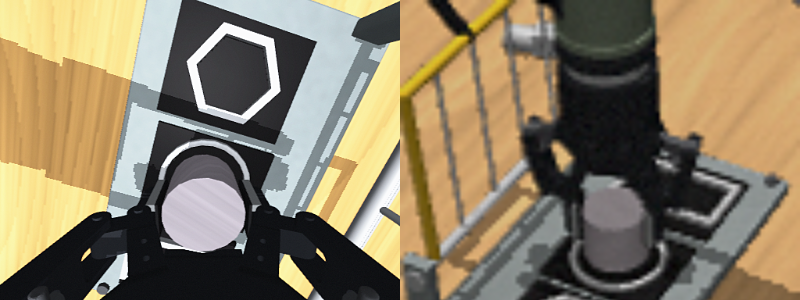

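move_arm --increments '[[[0.005, 0, 0.007], [0.001, 0, 0], -1], [[0.01, 0, 0.007], [0.001, 0, 0], -1], [[0.016, 0, 0.007], [0.001, 0, 0], -1], [[0.021, 0, 0.007], [0.001, 0, 0], -1], [[0.024, 0, 0.007], [0.001, 0, 0], -1], [[0.024, 0, 0.007], [0.001, 0, 0], -1], [[0.024, 0, 0.007], [0.001, 0, 0], 0.2], [[0.024, 0, 0.007], [0.001, 0, 0], 0.6]]' --force 50

```text
clock: 21.8
ee_pos: [0.5579, 0.0547, 0.0174]
tcp_rot: [1.001, 1.328, -0.999]
ft_force: [-0.6, -0.5, 0.8]
gripper_width: 0.0669
```

move_arm --increments '[[[0, 0, 0], [0, 0, 0], 0.7], [[0, 0, 0], [0, 0, 0], 0.7], [[-0.03, 0, 0], [0, 0, 0], 0.7], [[-0.08, 0, 0], [0, 0, 0], 0.7], [[-0.14, 0, 0], [0, 0, 0], 0.7], [[-0.2, 0, 0], [0, 0, 0], 0.7], [[-0.26, 0, 0], [0, 0, 0], 1], [[-0.3, 0, 0], [0, 0, 0], 1]]'

```text
clock: 22.8
ee_pos: [0.5588, 0.0546, 0.1706]
tcp_rot: [1.002, 1.325, -0.996]
ft_force: [-0.1, -0.1, 0.3]
gripper_width: 0.0855
```

```bash
python3 - <<'E'
from h import *
s=observe();print(s["ee_pos"],s["ft_force"],s["gripper_width"]);w=capture("wrist");sd=capture("side")
cv2.imwrite("pics/w19.png",np.hstack([cv2.resize(w,(400,300)),cv2.resize(sd[150:250,180:280],(400,400))[:300]]))
print(inc(s,[.3544,.2817,.15],down(np.deg2rad(128-180))),inc(s,[.3544,.2817,.15],down(np.deg2rad(128))), s["q"])
E
```

```text
[0.55875878 0.05459611 0.17058339] [-0.07719635 -0.10058266  0.34427025] 0.08545365884788876
(array([ 0.0392, -0.2669, -0.5498]), array([ 0.1892, -0.0003, -0.0008])) (array([ 0.0392, -0.2669, -0.5498]), array([-3.108e-01,  9.000e-04, -3.000e-04])) [-5.70660091e-02  2.18640003e-01  1.63124585e+00  5.58879846e-04
  1.28653088e+00 -3.38301823e-01]
```

View pics/w19.png

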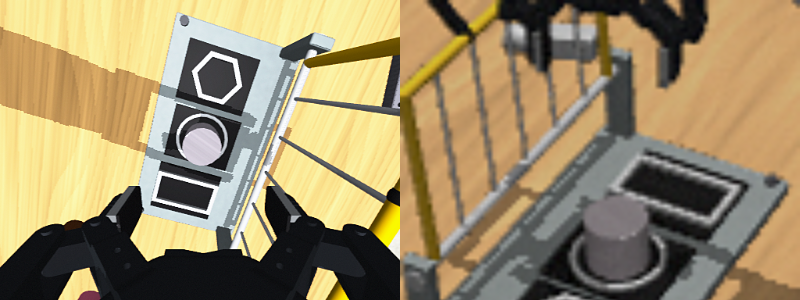

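The round blank stands inside its rim. Next is the flat blank, whose long axis is at about 38°. I'll use jaw yaw 128° so the camera side faces the robot at the nest.

move_arm --increments '[[[0, -0.02, -0.05], [-0.029, 0, 0], 1], [[0, -0.05, -0.12], [-0.058, 0, 0], 1], [[0.01, -0.08, -0.19], [-0.087, 0, 0], 1], [[0.01, -0.12, -0.26], [-0.116, 0, 0], 1], [[0.02, -0.16, -0.33], [-0.145, 0, 0], 1], [[0.02, -0.2, -0.4], [-0.174, 0, 0], 1], [[0.03, -0.23, -0.47], [-0.203, 0, 0], 1], [[0.03, -0.26, -0.53], [-0.23, 0, 0], 1]]'

```text
clock: 23.9
ee_pos: [0.3602, 0.2736, 0.154]
tcp_rot: [-0.128, 1.56, 0.126]
ft_force: [-0.3, 0.6, -0.4]
gripper_width: 0.0855
```

```bash
python3 - <<'E'
from h import *
s=observe();print(s["ee_pos"],s["q"]);print(inc(s,[.3544,.2817,.12],down(np.deg2rad(128))))
E
```

```text
[0.36017216 0.27359451 0.15395069] [ 0.46078969  0.00578419  1.90553059 -0.00419109  1.22374902 -1.27003764]
(array([ 0.0678,  0.018 , -0.0093]), array([-0.0799,  0.0011,  0.0006]))
```

move_arm --increments '[[[0.02, 0.018, -0.009], [-0.026, 0, 0], 1], [[0.04, 0.018, -0.009], [-0.052, 0, 0], 1], [[0.06, 0.018, -0.009], [-0.08, 0.001, 0], 1], [[0.068, 0.018, -0.009], [-0.08, 0.001, 0], 1], [[0.068, 0.018, -0.009], [-0.08, 0.001, 0], 1], [[0.068, 0.018, -0.009], [-0.08, 0.001, 0], 1], [[0.068, 0.018, -0.009], [-0.08, 0.001, 0], 1], [[0.068, 0.018, -0.009], [-0.08, 0.001, 0], 1]]'

```text
clock: 24.9
ee_pos: [0.3547, 0.2818, 0.1202]
tcp_rot: [-0.522, 1.506, 0.517]
ft_force: [0.1, 0.3, 0.1]
gripper_width: 0.085
```

```bash
python3 - <<'E'
from h import *
s=observe();print(s["ee_pos"],s["q"]);print(inc(s,[.3544,.2817,0],down(np.deg2rad(128))),proj("wrist",[.3544,.2817,.045],s))
w=capture("wrist");cv2.imwrite("pics/w20.png",w)
hsv=cv2.cvtColor(w,cv2.COLOR_BGR2HSV);m=((hsv[...,1]<40)&(hsv[...,2]>140)).astype(np.uint8)
n,l,st,ce=cv2.connectedComponentsWithStats(m)
for k in range(1,n):
    if st[k][4]>800:
        c=max(cv2.findContours((l==k).astype(np.uint8),0,2)[0],key=cv2.contourArea)[:,0,:]
        r=cv2.minAreaRect((onz("wrist",c,.045,s)[:,:2]*1000).astype(np.float32));print(st[k],r)
E
```

```text
[0.35473908 0.28181517 0.12017834] [ 0.4825783   0.05759563  1.93064358 -0.00396648  1.15253666 -1.75023712]
(array([ 0.2404,  0.0011, -0.0007]), array([0.0001, 0.    , 0.0006])) [[259.77020541 196.58755312]]
[   0  146  134  149 4853] ((501.6832275390625, 145.06216430664062), (131.68179321289062, 92.09383392333984), 89.98881530761719)
[ 243  158   30   74 2072] ((355.19598388671875, 279.7650146484375), (68.79154205322266, 25.30644989013672), 37.95215606689453)
[  6 225  70  56 959] ((530.2348022460938, 151.2213592529297), (63.79130935668945, 56.49494171142578), 59.81037521362305)
[  0 268  46  41 884] ((582.3131103515625, 150.89529418945312), (48.39173889160156, 25.266315460205078), 89.85468292236328)
[253 292  50  32 966] ((436.6232604980469, 368.22802734375), (36.22231674194336, 50.96835708618164), 47.14022445678711)
```

View pics/w20.png

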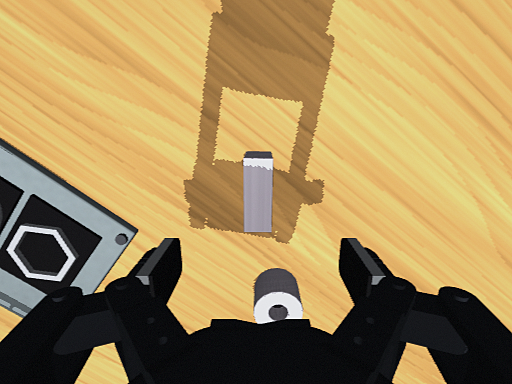

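The wrist view shows the plain flat blank at (258,195) aligned with the jaws, and the drilled round clear at (278,305). I'll descend and grip.

move_arm --increments '[[[0.04, 0.001, -0.001], [0, 0, 0], 1], [[0.08, 0.001, -0.001], [0, 0, 0], 1], [[0.12, 0.001, -0.001], [0, 0, 0], 1], [[0.16, 0.001, -0.001], [0, 0, 0], 1], [[0.2, 0.001, -0.001], [0, 0, 0], 1], [[0.225, 0.001, -0.001], [0, 0, 0], 1], [[0.24, 0.001, -0.001], [0, 0, 0], 1], [[0.24, 0.001, -0.001], [0, 0, 0], 1]]'

```text
clock: 25.95
ee_pos: [0.3542, 0.2815, -0.0001]
tcp_rot: [-0.522, 1.507, 0.517]
ft_force: [-0.3, -1.1, 0.1]
gripper_width: 0.0859
```

move_arm --increments '[[[0, 0, 0], [0, 0, 0], -1], [[0, 0, 0], [0, 0, 0], -1], [[0, 0, 0], [0, 0, 0], -1], [[0, 0, 0], [0, 0, 0], -1], [[0, 0, 0], [0, 0, 0], -1], [[-0.02, 0, 0], [0, 0, 0], -1], [[-0.06, 0, 0], [0, 0, 0], -1], [[-0.12, 0, 0], [0, 0, 0], -1]]' --force 50

```text
clock: 26.95
ee_pos: [0.3523, 0.2809, 0.0595]
tcp_rot: [-0.523, 1.511, 0.517]
ft_force: [0.5, 0.9, -1.4]
gripper_width: 0.0257
```

```bash
python3 - <<'E'
from h import *
s=observe();print(s["ee_pos"],s["gripper_width"],s["ft_force"])
w=capture("wrist");cv2.imwrite("pics/w21.png",w)
print(inc(s,[.556,-.039,.12],down(np.pi/2+.022)))
hsv=cv2.cvtColor(w,cv2.COLOR_BGR2HSV);m=((hsv[...,1]<40)&(hsv[...,2]>140)).astype(np.uint8)
E
```

```text
[0.35228729 0.28090257 0.05951875] 0.025699935788624402 [ 0.51666447  0.94629101 -1.43704041]
(array([-0.1187, -0.7553, -0.0737]), array([ 0.1021, -0.0005,  0.0006]))
```

View pics/w21.png

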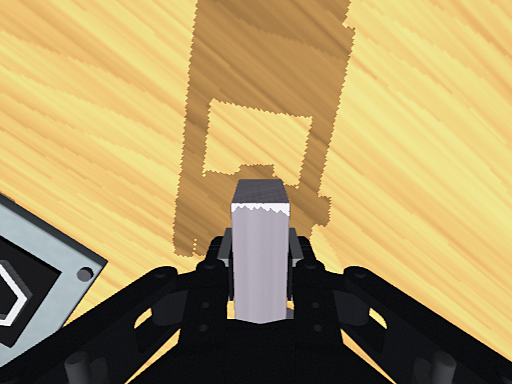

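move_arm --increments '[[[-0.08, -0.04, -0.004], [0.01, 0, 0], -1], [[-0.14, -0.13, -0.013], [0.025, 0, 0], -1], [[-0.15, -0.24, -0.023], [0.04, 0, 0], -1], [[-0.15, -0.35, -0.034], [0.055, 0, 0], -1], [[-0.15, -0.46, -0.045], [0.07, 0, 0], -1], [[-0.15, -0.57, -0.056], [0.085, 0, 0], -1], [[-0.14, -0.68, -0.067], [0.1, 0, 0], -1], [[-0.12, -0.755, -0.074], [0.102, 0, 0], -1]]' --force 50

```text
clock: 28.0
ee_pos: [0.5599, -0.0395, 0.1248]
tcp_rot: [-0.017, 1.564, 0.015]
ft_force: [-0.3, 0.3, -2.2]
gripper_width: 0.0253
```

```bash
python3 - <<'E'
from h import *
s=observe();print(s["ee_pos"],s["gripper_width"],s["ft_force"],s["q"])
w=capture("wrist");sd=capture("side");t=capture("top");cv2.imwrite("pics/w22.png",np.hstack([cv2.resize(w,(400,300)),cv2.resize(sd[100:250,160:310],(400,400))[:300]]))
print(inc(s,[.556,-.039,.03],down(np.pi/2+.022)))
E
```

```text
[ 0.55991943 -0.03948349  0.12477979] 0.0252986883208821 [-0.32990761  0.32051699 -2.21689762] [-2.25013538e-01  2.68431599e-01  1.67245312e+00  7.89111338e-04
  1.19400441e+00 -1.81642633e+00]
(array([ 0.1895,  0.0013, -0.0091]), array([-0.0003,  0.0011,  0.0001]))
```

View pics/w22.png

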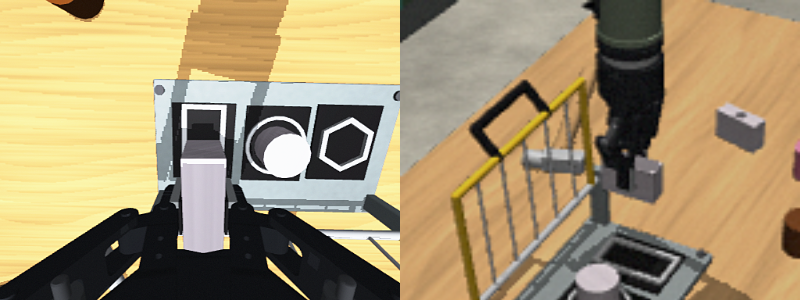

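move_arm --increments '[[[0.02, 0.001, -0.009], [0, 0.001, 0], -1], [[0.05, 0.001, -0.009], [0, 0.001, 0], -1], [[0.08, 0.001, -0.009], [0, 0.001, 0], -1], [[0.11, 0.001, -0.009], [0, 0.001, 0], -1], [[0.14, 0.001, -0.009], [0, 0.001, 0], -1], [[0.17, 0.001, -0.009], [0, 0.001, 0], -1], [[0.185, 0.001, -0.009], [0, 0.001, 0], -1], [[0.185, 0.001, -0.009], [0, 0.001, 0], -1]]' --force 50

```text
clock: 29.15
ee_pos: [0.5536, -0.0381, 0.0303]
tcp_rot: [-0.015, 1.575, 0.016]
ft_force: [-0.9, 0.1, -1.5]
gripper_width: 0.0257
```

```bash
python3 - <<'E'
from h import *
s=observe();print(s["ee_pos"],s["gripper_width"],s["ft_force"])
w=capture("wrist");sd=capture("side");t=capture("top");cv2.imwrite("pics/w23.png",np.hstack([cv2.resize(w,(400,300)),cv2.resize(sd[150:250,190:290],(400,400))[:300]]))
print(inc(s,[.556,-.039,.0165],down(np.pi/2+.022)))
E
```

```text
[ 0.55364654 -0.03809972  0.03026947] 0.02566490677053594 [-0.93326578  0.11042876 -1.45099573]
(array([ 0.0275, -0.0019,  0.0048]), array([-0.0003, -0.0007, -0.0001]))
```

View pics/w23.png

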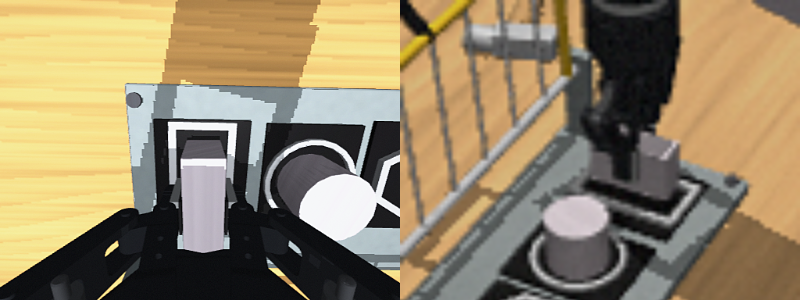

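move_arm --increments '[[[0.006, -0.002, 0.005], [0, -0.001, 0], -1], [[0.012, -0.002, 0.005], [0, -0.001, 0], -1], [[0.018, -0.002, 0.005], [0, -0.001, 0], -1], [[0.024, -0.002, 0.005], [0, -0.001, 0], -1], [[0.028, -0.002, 0.005], [0, -0.001, 0], -1], [[0.028, -0.002, 0.005], [0, -0.001, 0], -1], [[0.028, -0.002, 0.005], [0, -0.001, 0], -0.2], [[0.028, -0.002, 0.005], [0, -0.001, 0], 0]]' --force 50

```text
clock: 30.3
ee_pos: [0.558, -0.0394, 0.0183]
tcp_rot: [-0.016, 1.565, 0.015]
ft_force: [-0.4, -0.7, 0.3]
gripper_width: 0.043
```

move_arm --increments '[[[0, 0, 0], [0, 0, 0], 0], [[0, 0, 0], [0, 0, 0], 0.1], [[-0.03, 0, 0], [0, 0, 0], 0.1], [[-0.08, 0, 0], [0, 0, 0], 0.1], [[-0.14, 0, 0], [0, 0, 0], 0.1], [[-0.2, 0, 0], [0, 0, 0], 0.3], [[-0.26, 0, 0], [0, 0, 0], 1], [[-0.3, 0, 0], [0, 0, 0], 1]]'

```text
clock: 31.3
ee_pos: [0.5581, -0.0396, 0.1714]
tcp_rot: [-0.017, 1.561, 0.015]
ft_force: [-0.2, -0.5, -0.8]
gripper_width: 0.085
```

```bash
python3 - <<'E'
from h import *
s=observe();print(s["ee_pos"],s["gripper_width"],s["ft_force"],s["q"])
w=capture("wrist");sd=capture("side");cv2.imwrite("pics/w24.png",np.hstack([cv2.resize(w,(400,300)),cv2.resize(sd[150:250,190:290],(400,400))[:300]]))
t=cv2.imread("pics/top0.png");cv2.imwrite("pics/hx.png",cv2.resize(t[140:175,82:122],None,fx=14,fy=14,interpolation=2))
for y in (30,90,150,-30): print(y,inc(s,[.5494,.3905,.12],down(np.deg2rad(y))))
E
```

```text
[ 0.55809251 -0.03955251  0.17142157] 0.08497539711850678 [-0.18764875 -0.48358551 -0.80308412] [-2.25992556e-01  2.10804730e-01  1.63893260e+00  9.76173178e-04
  1.28217576e+00 -1.81709038e+00]
30 (array([ 0.1016,  0.8604, -0.0011]), array([ 0.1699,  0.0015, -0.0006]))
90 (array([ 0.1016,  0.8604, -0.0011]), array([0.0032, 0.0015, 0.0002]))
150 (array([ 0.1016,  0.8604, -0.0011]), array([-0.1635,  0.0013,  0.001 ]))
-30 (array([ 0.1016,  0.8604, -0.0011]), array([ 0.3365,  0.0012, -0.0015]))
```

View pics/w24.png

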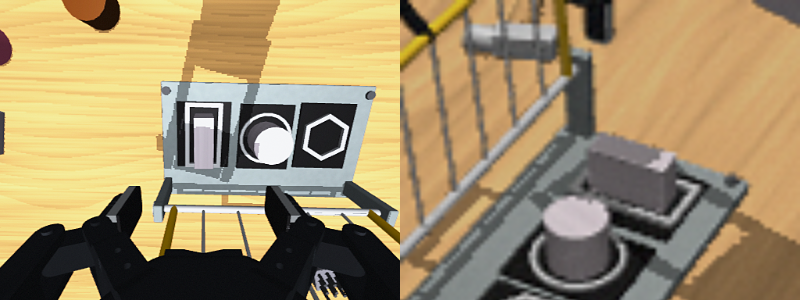

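View pics/hx.png

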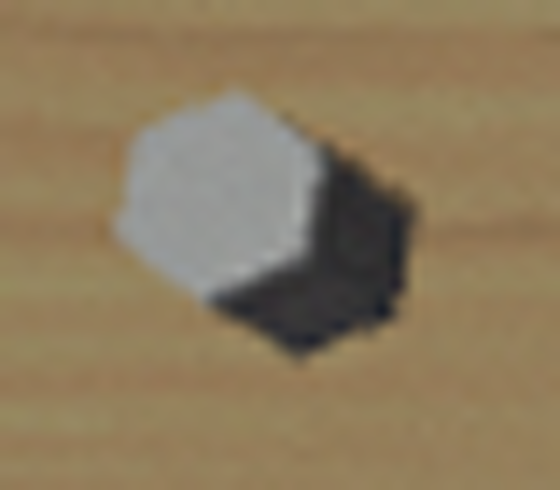

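The flat blank stands in its pocket. The hex vertices give flat normals at about 21.5, 81.5 and 141.5°, so I'll use jaw yaw 81.5°.

move_arm --increments '[[[0, 0.08, 0], [0.005, 0, 0], 1], [[0, 0.19, 0], [0.01, 0, 0], 1], [[0, 0.31, 0], [0.015, 0, 0], 1], [[0.02, 0.43, 0], [0.02, 0.001, 0], 1], [[0.04, 0.55, 0], [0.025, 0.001, 0], 1], [[0.06, 0.67, 0], [0.027, 0.001, 0], 1], [[0.08, 0.78, 0], [0.027, 0.001, 0], 1], [[0.1, 0.86, -0.001], [0.027, 0.001, 0], 1]]'

```text
clock: 32.4
ee_pos: [0.55, 0.3922, 0.1202]
tcp_rot: [0.115, 1.561, -0.117]
ft_force: [0.2, -0.7, -0.2]
gripper_width: 0.0853
```

```bash
python3 - <<'E'
from h import *
s=observe();print(s["ee_pos"],s["gripper_width"],s["q"])
w=capture("wrist");cv2.imwrite("pics/w25.png",w);print(proj("wrist",[.5494,.3905,.045],s))
hsv=cv2.cvtColor(w,cv2.COLOR_BGR2HSV);m=((hsv[...,1]<40)&(hsv[...,2]>120)).astype(np.uint8)
n,l,st,ce=cv2.connectedComponentsWithStats(m)
for k in range(1,n):
    if 500<st[k][4]<4000:
        c=max(cv2.findContours((l==k).astype(np.uint8),0,2)[0],key=cv2.contourArea)[:,0,:]
        W=onz("wrist",c,.045,s)[:,:2]*1000
        ctr=np.mean([W.max(0),W.min(0)],0)
        a=np.deg2rad(np.arange(0,180,2));wd=[np.ptp(W@[np.cos(x),np.sin(x)]) for x in a]
        print(st[k],ctr.round(1),"min widths at",[(2*i,round(wd[i],1)) for i in np.argsort(wd)[:8]])
E
```

```text
[0.55001811 0.39216766 0.12020437] 0.08528321702655552 [ 0.49379891  0.49815913  1.3647877  -0.00502034  1.27420665 -0.92762283]
[[257.80319887 196.33284766]]
[ 185   35   65   71 2974] [442.3 373.8] min widths at [(np.int64(24), np.float64(50.2)), (np.int64(22), np.float64(50.2)), (np.int64(4), np.float64(50.3)), (np.int64(42), np.float64(50.3)), (np.int64(26), np.float64(50.3)), (np.int64(2), np.float64(50.4)), (np.int64(102), np.float64(50.4)), (np.int64(6), np.float64(50.4))]
[ 237  177   39   41 1173] [550.3 388.7] min widths at [(np.int64(146), np.float64(33.8)), (np.int64(86), np.float64(34.0)), (np.int64(24), np.float64(34.0)), (np.int64(84), np.float64(34.1)), (np.int64(144), np.float64(34.1)), (np.int64(26), np.float64(34.3)), (np.int64(82), np.float64(34.3)), (np.int64(148), np.float64(34.4))]
[  0 195  56  63 799] [547.  166.8] min widths at [(np.int64(66), np.float64(50.2)), (np.int64(68), np.float64(50.9)), (np.int64(64), np.float64(51.0)), (np.int64(70), np.float64(51.6)), (np.int64(62), np.float64(51.8)), (np.int64(72), np.float64(52.3)), (np.int64(60), np.float64(52.6)), (np.int64(74), np.float64(52.9))]
```

View pics/w25.png

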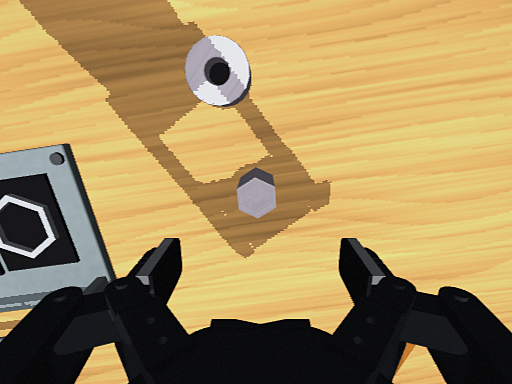

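```bash
python3 - <<'E'
from h import *
s=observe();print(inc(s,[.5498,.3896,0],down(np.deg2rad(84.5))))
E
```

```text
(array([ 0.237 , -0.0135,  0.004 ]), array([-0.0078,  0.0007, -0.0003]))
```

move_arm --increments '[[[0.03, -0.008, 0.002], [-0.008, 0.001, 0], 1], [[0.07, -0.01, 0.003], [-0.008, 0.001, 0], 1], [[0.11, -0.013, 0.004], [-0.008, 0.001, 0], 1], [[0.15, -0.0135, 0.004], [-0.008, 0.001, 0], 1], [[0.19, -0.0135, 0.004], [-0.008, 0.001, 0], 1], [[0.22, -0.0135, 0.004], [-0.008, 0.001, 0], 1], [[0.237, -0.0135, 0.004], [-0.008, 0.001, 0], 1], [[0.237, -0.0135, 0.004], [-0.008, 0.001, 0], 1]]'

```text
clock: 33.45
ee_pos: [0.5494, 0.3894, -0.0008]
tcp_rot: [0.075, 1.573, -0.074]
ft_force: [-0.6, -0.0, -0.7]
gripper_width: 0.0856
```

move_arm --increments '[[[0, 0, 0], [0, 0, 0], -1], [[0, 0, 0], [0, 0, 0], -1], [[0, 0, 0], [0, 0, 0], -1], [[0, 0, 0], [0, 0, 0], -1], [[0, 0, 0], [0, 0, 0], -1], [[-0.02, 0, 0], [0, 0, 0], -1], [[-0.06, 0, 0], [0, 0, 0], -1], [[-0.12, 0, 0], [0, 0, 0], -1]]' --force 50

```text
clock: 34.45
ee_pos: [0.5486, 0.3888, 0.0594]
tcp_rot: [0.075, 1.575, -0.075]
ft_force: [0.3, 0.4, -1.1]
gripper_width: 0.0334
```

```bash
python3 - <<'E'
from h import *
s=observe();print(s["ee_pos"],s["gripper_width"],s["ft_force"])
w=capture("wrist");sd=capture("side");cv2.imwrite("pics/w26.png",np.hstack([cv2.resize(w,(400,300)),cv2.resize(sd[200:320,120:240],(400,400))[:300]]))
print(inc(s,[.554,.1434,.1],down(np.pi/2+.022)))
E
```

```text
[0.54863707 0.38884046 0.05941369] 0.033368341530355825 [ 0.32336599  0.38536536 -1.10990041]
(array([-0.0813, -0.4877,  0.0568]), array([-0.0186, -0.0008,  0.    ]))
```

View pics/w26.png

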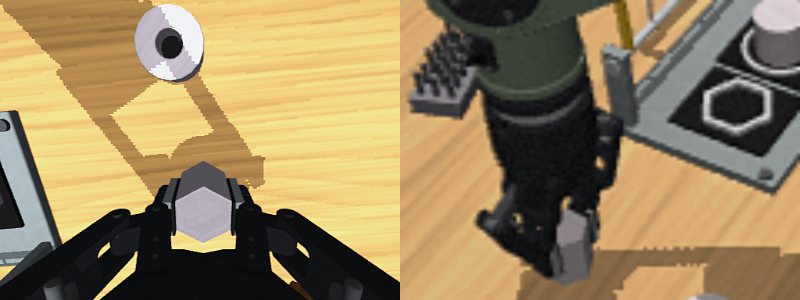

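move_arm --increments '[[[-0.06, -0.02, 0.002], [-0.003, 0, 0], -1], [[-0.1, -0.08, 0.01], [-0.006, 0, 0], -1], [[-0.11, -0.16, 0.019], [-0.009, 0, 0], -1], [[-0.11, -0.24, 0.028], [-0.012, 0, 0], -1], [[-0.11, -0.32, 0.037], [-0.015, -0.001, 0], -1], [[-0.1, -0.4, 0.046], [-0.0186, -0.001, 0], -1], [[-0.09, -0.46, 0.054], [-0.0186, -0.001, 0], -1], [[-0.08, -0.488, 0.057], [-0.0186, -0.001, 0], -1]]' --force 50

```text
clock: 35.55
ee_pos: [0.5578, 0.1439, 0.1029]
tcp_rot: [-0.011, 1.559, 0.02]
ft_force: [-0.0, -0.3, -0.7]
gripper_width: 0.0331
```

```bash
python3 - <<'E'
from h import *
s=observe();print(s["ee_pos"],s["gripper_width"],s["ft_force"])
print(inc(s,[.554,.1434,.03],down(np.pi/2+.022)))
E
```

```text
[0.55780485 0.14394674 0.10291297] 0.033084705213669456 [-0.03207237 -0.26668443 -0.6680562 ]
(array([ 0.1457, -0.0017, -0.0093]), array([-0.0003,  0.0018, -0.0009]))
```

move_arm --increments '[[[0.02, -0.002, -0.006], [0, 0.002, -0.001], -1], [[0.045, -0.002, -0.009], [0, 0.002, -0.001], -1], [[0.07, -0.002, -0.009], [0, 0.002, -0.001], -1], [[0.095, -0.002, -0.009], [0, 0.002, -0.001], -1], [[0.12, -0.002, -0.009], [0, 0.002, -0.001], -1], [[0.14, -0.002, -0.009], [0, 0.002, -0.001], -1], [[0.145, -0.002, -0.009], [0, 0.002, -0.001], -1], [[0.145, -0.002, -0.009], [0, 0.002, -0.001], -1]]' --force 50

```text
clock: 36.55
ee_pos: [0.5543, 0.1432, 0.0303]
tcp_rot: [-0.016, 1.572, 0.015]
ft_force: [-0.1, -0.7, -1.3]
gripper_width: 0.0335
```

```bash
python3 - <<'E'
from h import *
s=observe();print(s["ee_pos"],s["gripper_width"],s["ft_force"])
w=capture("wrist");sd=capture("side");cv2.imwrite("pics/w27.png",np.hstack([cv2.resize(w,(400,300)),cv2.resize(sd[180:260,180:280],(400,320))[:300]]))
print(inc(s,[.554,.1434,.0155],down(np.pi/2+.022)))
E
```

```text
[0.55426588 0.14323272 0.03032465] 0.033520204205364695 [-0.05013029 -0.66097542 -1.34930992]
(array([ 0.0296,  0.0004, -0.0005]), array([-0.0003, -0.0002,  0.0001]))
```

View pics/w27.png

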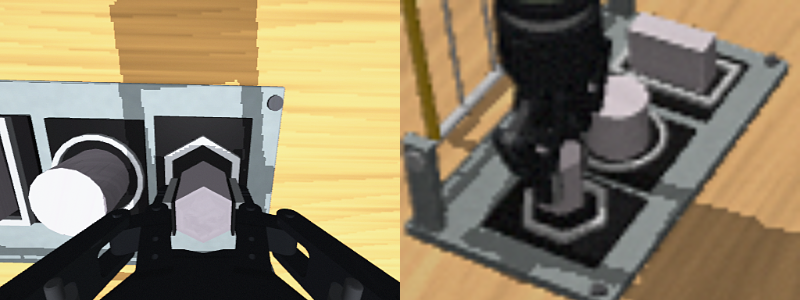

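move_arm --increments '[[[0.007, 0, 0], [0, 0, 0], -1], [[0.014, 0, 0], [0, 0, 0], -1], [[0.021, 0, 0], [0, 0, 0], -1], [[0.027, 0, 0], [0, 0, 0], -1], [[0.03, 0, 0], [0, 0, 0], -1], [[0.03, 0, 0], [0, 0, 0], -1], [[0.03, 0, 0], [0, 0, 0], 0], [[0.03, 0, 0], [0, 0, 0], 0.1]]' --force 50

```text
clock: 37.65
ee_pos: [0.555, 0.1433, 0.016]
tcp_rot: [-0.016, 1.57, 0.015]
ft_force: [0.7, -0.1, -0.4]
gripper_width: 0.0469
```

move_arm --increments '[[[0, 0, 0], [0, 0, 0], 0.1], [[0, 0, 0], [0, 0, 0], 0.2], [[-0.03, 0, 0], [0, 0, 0], 0.2], [[-0.08, 0, 0], [0, 0, 0], 0.2], [[-0.16, 0, -0.05], [0, 0, 0], 0.2], [[-0.26, 0, -0.15], [0, 0, 0], 0.2], [[-0.36, 0, -0.25], [0, 0, 0], 0.2], [[-0.44, 0, -0.36], [0, 0, 0], 0.2]]'

```text
clock: 38.65
ee_pos: [0.3915, 0.1402, 0.2255]
tcp_rot: [-0.016, 1.566, 0.015]
ft_force: [0.6, 0.5, 0.2]
gripper_width: 0.0511
```

```bash
python3 - <<'E'
from h import *
s=observe();print(s["ee_pos"],s["gripper_width"],s["ft_force"],s["q"])
w=capture("wrist");sd=capture("side");t=capture("top");cv2.imwrite("pics/t28.png",t);cv2.imwrite("pics/s28.png",sd);cv2.imwrite("pics/w28.png",w)
cv2.imwrite("pics/m28.png",np.hstack([cv2.resize(w,(400,300)),cv2.resize(sd[90:260,150:310],(400,425))[:300+125][125:]]))
E
```

```text
[0.39152017 0.14019068 0.22547166] 0.05113829504237783 [0.57493481 0.54733743 0.19961504] [ 1.35570122e-01 -1.55608554e-01  1.89906471e+00 -6.55095714e-04
  1.39391090e+00 -1.45490145e+00]
```

View pics/m28.png

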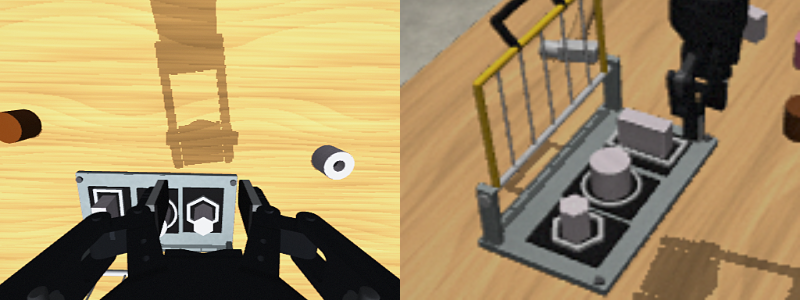

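View pics/t28.png

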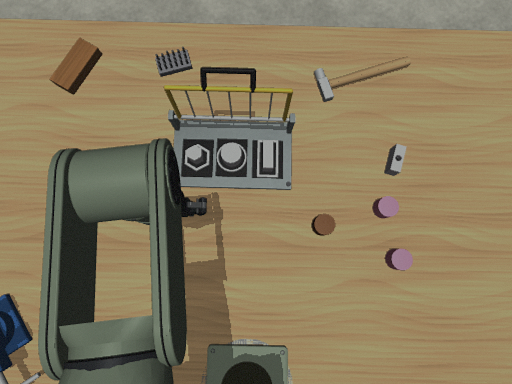

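All three blanks stand inside their rims and the guard is up. I'll measure the top-face centres to verify before closing.

```bash
python3 - <<'E'
from h import *
t=cv2.imread("pics/t28.png");hsv=cv2.cvtColor(t,cv2.COLOR_BGR2HSV)
v=cv2.resize(t[130:190,172:298],None,fx=6,fy=6,interpolation=2);cv2.imwrite("pics/z28.png",v)
print(proj("top",[[.553,.1434,.061],[.5563,.0546,.061],[.556,-.039,.061],[.553,.1434,.045+.022]]))
m=((hsv[...,2]>150)&(hsv[...,1]<40)).astype(np.uint8)
n,l,st,ce=cv2.connectedComponentsWithStats(m)
for k in range(1,n):
    if 140<ce[k][1]<175 and 180<ce[k][0]<290 and st[k][4]>40: print(st[k],ce[k],onz("top",ce[k],.061)[0])
# handle position now
s=observe()
w=None
E
```

```text
[[194.57819885 152.68394933]
 [230.49826449 152.22536007]
 [268.27078168 153.22104048]
 [194.21713795 152.05189158]]
[257 140  21  37 430] [267.77674419 155.62093023] [ 0.54985007 -0.03786965  0.061     ]
[217 143  29  28 378] [230.66931217 153.29100529] [0.55359096 0.05408837 0.061     ]
[185 144  24  26 251] [195.34262948 154.68525896] [0.54794824 0.14126199 0.061     ]
```

View pics/z28.png

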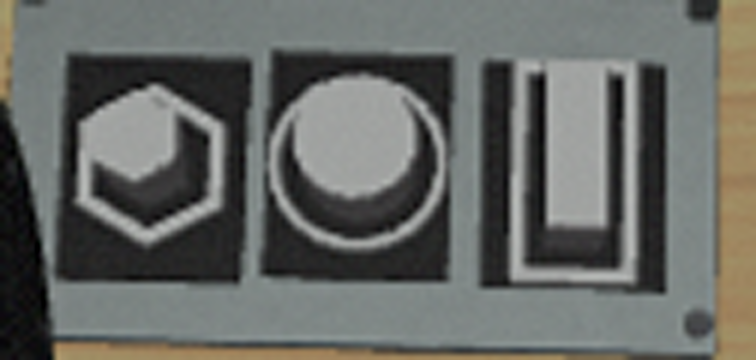

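```bash
python3 - <<'E'
from h import *
print(onz("top",[(203,70.5),(254,70.5)],.265))
a=cv2.imread("pics/s28.png");cv2.imwrite("pics/zs28.png",cv2.resize(a[120:220,170:245],None,fx=6,fy=6,interpolation=2))
s=observe();print(inc(s,[.6721,.0527,.33],down(.02)))
E
```

```text
[[0.66784725 0.10213255 0.265     ]
 [0.6704328  0.00085572 0.265     ]]
(array([-0.2014, -0.1874,  0.5571]), array([ 0.2501,  0.0012, -0.0013]))
```

View pics/zs28.png

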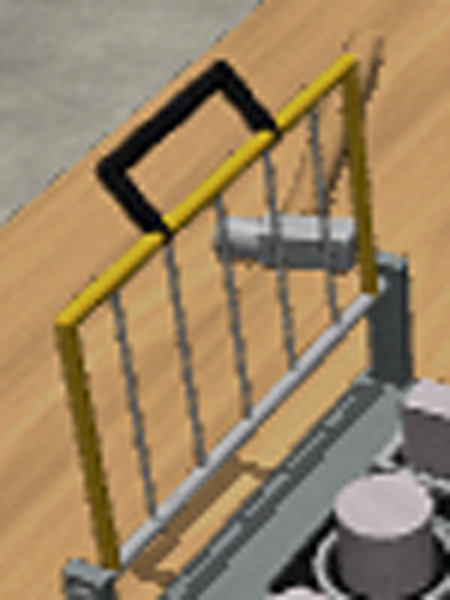

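move_arm --increments '[[[-0.06, -0.01, 0.04], [0.029, 0, 0], -0.3], [[-0.12, -0.03, 0.09], [0.058, 0, 0], -0.3], [[-0.18, -0.06, 0.15], [0.087, 0, 0], -0.3], [[-0.2, -0.09, 0.22], [0.116, 0, 0], -0.3], [[-0.2, -0.12, 0.3], [0.145, 0, 0], -0.3], [[-0.2, -0.15, 0.38], [0.174, 0, 0], -0.3], [[-0.2, -0.18, 0.46], [0.203, 0, 0], -0.3], [[-0.2, -0.187, 0.54], [0.23, 0.001, -0.001], -0.3]]'

```text
clock: 39.8
ee_pos: [0.6653, 0.0512, 0.3273]
tcp_rot: [1.106, 1.272, -1.107]
ft_force: [0.4, 0.3, -0.0]
gripper_width: 0.0301
```

```bash
python3 - <<'E'
from h import *
s=observe();print(s["ee_pos"],s["gripper_width"],s["q"]);print(inc(s,[.671,.0527,.30],down(.02)))
E
```

```text
[0.66532567 0.05115178 0.32727863] 0.030081975341723403 [-5.26376292e-02  3.50959553e-01  1.14104838e+00 -3.48650622e-04
  1.65010914e+00 -1.91707268e-01]
(array([ 0.0546,  0.0117, -0.0015]), array([0.0189, 0.    , 0.0001]))
```

move_arm --increments '[[[0.01, 0.01, -0.001], [0.019, 0, 0], -0.3], [[0.03, 0.012, -0.001], [0.019, 0, 0], -0.3], [[0.05, 0.012, -0.001], [0.019, 0, 0], -0.3], [[0.05, 0.012, -0.001], [0.019, 0, 0], -0.3], [[0.05, 0.012, -0.001], [0.019, 0, 0], -0.3], [[0.05, 0.012, -0.001], [0.019, 0, 0], -0.3], [[0.05, 0.012, -0.001], [0.019, 0, 0], -0.3], [[0.05, 0.012, -0.001], [0.019, 0, 0], -0.3]]'

```text
clock: 40.8
ee_pos: [0.6713, 0.0525, 0.3027]
tcp_rot: [1.194, 1.218, -1.195]
ft_force: [-1.2, -0.5, 0.1]
gripper_width: 0.0299
```

```bash
python3 - <<'E'
from h import *
s=observe();print(s["ee_pos"],s["gripper_width"]);print(inc(s,[.671,.0527,.24],down(.02)))
w=capture("wrist");sd=capture("side");cv2.imwrite("pics/m29.png",np.hstack([cv2.resize(w,(400,300)),cv2.resize(sd[90:190,160:260],(400,400))[:300]]))
E
```

```text
[0.67127682 0.05248479 0.30267287] 0.02986405390525972
(array([ 0.1253, -0.0006, -0.0005]), array([-0.    ,  0.0001, -0.    ]))
```

View pics/m29.png

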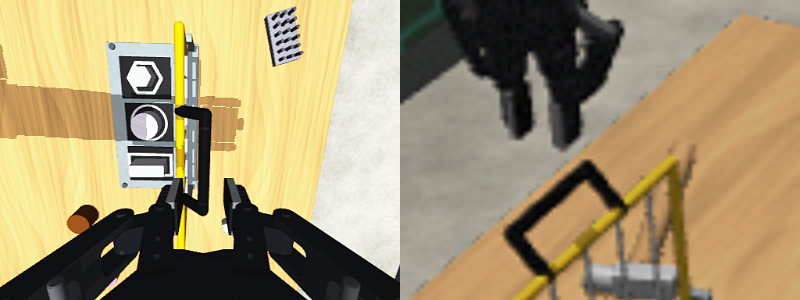

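move_arm --increments '[[[0.03, 0, 0], [0, 0, 0], -0.3], [[0.06, 0, 0], [0, 0, 0], -0.3], [[0.09, 0, 0], [0, 0, 0], -0.3], [[0.115, 0, 0], [0, 0, 0], -0.3], [[0.125, 0, 0], [0, 0, 0], -0.3], [[0.125, 0, 0], [0, 0, 0], -0.3], [[0.125, 0, 0], [0, 0, 0], -1], [[0.125, 0, 0], [0, 0, 0], -1]]' --force 40

```text
clock: 41.9
ee_pos: [0.6718, 0.0525, 0.2409]
tcp_rot: [1.195, 1.217, -1.194]
ft_force: [0.0, 0.8, 1.8]
gripper_width: 0.0101
```

```bash
python3 - <<'E'
from h import *
s=observe();print(s["ee_pos"],s["gripper_width"],s["ft_force"])
sd=capture("side");cv2.imwrite("pics/m30.png",cv2.resize(sd[110:210,160:260],(500,500)))
E
python3 -c "
from arc import *
rows(1.62,[1.58,1.53,1.47,1.41,1.35,1.29,1.23,1.18])"
```

```text
[0.67178808 0.05245793 0.24094274] 0.010124528819458052 [0.01498239 0.7814602  1.8398955 ]
1.58: [-0.0024, -0.0143, 0]
1.53: [-0.0046, -0.0324, 0]
1.47: [-0.0061, -0.0541, 0]
1.41: [-0.0063, -0.0759, 0]
1.35: [-0.0051, -0.0977, 0]
1.29: [-0.0027, -0.1194, 0]
1.23: [0.0011, -0.1408, 0]
1.18: [0.0052, -0.1585, 0]
```

View pics/m30.png

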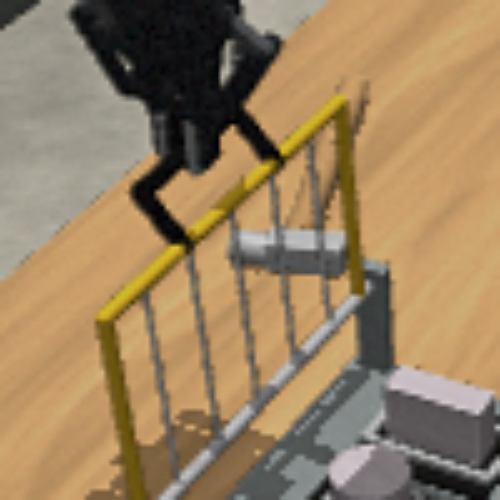

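Pinched, with the width at 10 mm as before. Now I'll reverse the arc.

move_arm --increments '[[[-0.002, -0.014, 0], [0, 0, 0], -1], [[-0.0045, -0.032, 0], [0, 0, 0], -1], [[-0.006, -0.054, 0], [0, 0, 0], -1], [[-0.006, -0.076, 0], [0, 0, 0], -1], [[-0.005, -0.098, 0], [0, 0, 0], -1], [[-0.0025, -0.119, 0], [0, 0, 0], -1], [[0.001, -0.141, 0], [0, 0, 0], -1], [[0.005, -0.1585, 0], [0, 0, 0], -1]]' --force 40

```text
clock: 42.95
ee_pos: [0.5925, 0.0526, 0.2401]
tcp_rot: [1.199, 1.217, -1.189]
ft_force: [3.3, 4.2, 1.8]
gripper_width: 0.0101
```

```bash
python3 - <<'E'
from h import *
s=observe();print(s["ee_pos"],s["gripper_width"],s["ft_force"])
E
python3 -c "
from arc import *
rows(1.2,[1.15,1.1,1.04,.98,.92,.86,.8,.75])"
```

```text
[0.59250097 0.05264567 0.24006203] 0.0101433578387109 [3.2769412  4.1742838  1.81075125]
1.15: [0.0046, -0.0176, 0]
1.10: [0.0101, -0.0349, 0]
1.04: [0.0179, -0.0553, 0]
0.98: [0.0268, -0.0752, 0]
0.92: [0.0369, -0.0945, 0]
0.86: [0.0482, -0.1131, 0]
0.80: [0.0606, -0.1311, 0]
0.75: [0.0717, -0.1455, 0]
```

```bash
python3 -c "
from arc import *
rows(1.18,[1.13,1.08,1.02,.96,.9,.84,.78,.73])"
```

```text
1.13: [0.0050, -0.0175, 0]
1.08: [0.0108, -0.0347, 0]
1.02: [0.0190, -0.0549, 0]
0.96: [0.0283, -0.0746, 0]
0.90: [0.0388, -0.0937, 0]
0.84: [0.0505, -0.1122, 0]
0.78: [0.0632, -0.1299, 0]
0.73: [0.0746, -0.1440, 0]
```

move_arm --increments '[[[0.005, -0.0175, 0], [0, 0, 0], -1], [[0.011, -0.035, 0], [0, 0, 0], -1], [[0.019, -0.055, 0], [0, 0, 0], -1], [[0.028, -0.0745, 0], [0, 0, 0], -1], [[0.039, -0.0935, 0], [0, 0, 0], -1], [[0.0505, -0.112, 0], [0, 0, 0], -1], [[0.063, -0.13, 0], [0, 0, 0], -1], [[0.0745, -0.144, 0], [0, 0, 0], -1]]' --force 40

```text
clock: 43.95
ee_pos: [0.52, 0.0527, 0.2029]
tcp_rot: [1.201, 1.218, -1.188]
ft_force: [3.3, 6.4, 1.7]
gripper_width: 0.01
```

```bash
python3 - <<'E'
from h import *
s=observe();print(s["ee_pos"],s["gripper_width"],s["ft_force"])
sd=capture("side");cv2.imwrite("pics/m31.png",cv2.resize(sd[130:250,170:290],(500,500)))
E
python3 -c "
from arc import *
rows(.73,[.68,.63,.58,.53,.48,.43,.38,.34])"
```

```text
[0.51995607 0.052659   0.20289134] 0.009969936765343308 [3.33203691 6.39112631 1.68490469]
0.68: [0.0121, -0.0136, 0]
0.63: [0.0248, -0.0265, 0]
0.58: [0.0382, -0.0388, 0]
0.53: [0.0522, -0.0504, 0]
0.48: [0.0667, -0.0613, 0]
0.43: [0.0818, -0.0715, 0]
0.38: [0.0974, -0.0809, 0]
0.34: [0.1101, -0.0878, 0]
```

View pics/m31.png

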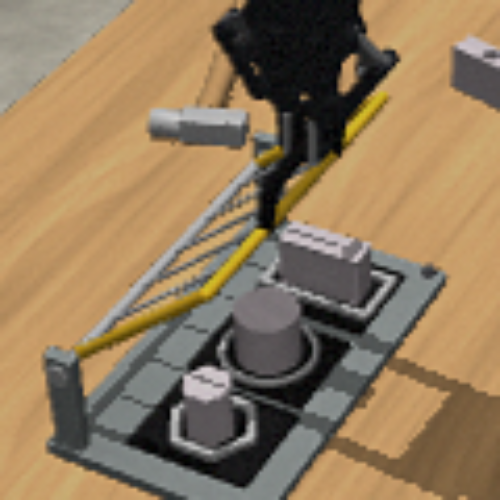

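move_arm --increments '[[[0.012, -0.0135, 0], [0, 0, 0], -1], [[0.025, -0.0265, 0], [0, 0, 0], -1], [[0.038, -0.039, 0], [0, 0, 0], -1], [[0.052, -0.0505, 0], [0, 0, 0], -1], [[0.067, -0.061, 0], [0, 0, 0], -1], [[0.082, -0.0715, 0], [0, 0, 0], -1], [[0.097, -0.081, 0], [0, 0, 0], -1], [[0.11, -0.088, 0], [0, 0, 0], -1]]' --force 40

```text
clock: 45.0
ee_pos: [0.4754, 0.0527, 0.1474]
tcp_rot: [1.202, 1.219, -1.186]
ft_force: [5.5, 4.6, 0.7]
gripper_width: 0.0099
```

```bash
python3 - <<'E'
from h import *
s=observe();print(s["ee_pos"],s["gripper_width"],s["ft_force"])
sd=capture("side");cv2.imwrite("pics/m32.png",cv2.resize(sd[130:250,170:290],(500,500)))
E
python3 -c "
from arc import *
rows(.35,[.31,.26,.21,.16,.11,.07,.03,.0])"
```

```text
[0.47543453 0.05273292 0.14738864] 0.009933945117355758 [5.52972293 4.55376754 0.73886498]
0.31: [0.0130, -0.0066, 0]
0.26: [0.0295, -0.0140, 0]
0.21: [0.0465, -0.0206, 0]
0.16: [0.0637, -0.0264, 0]
0.11: [0.0812, -0.0313, 0]
0.07: [0.0954, -0.0346, 0]
0.03: [0.1096, -0.0373, 0]
0.00: [0.1204, -0.0390, 0]
```

View pics/m32.png

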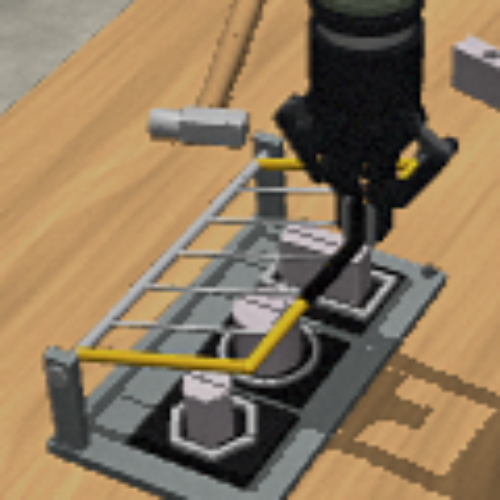

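move_arm --increments '[[[0.013, -0.0065, 0], [0, 0, 0], -1], [[0.0295, -0.014, 0], [0, 0, 0], -1], [[0.0465, -0.0205, 0], [0, 0, 0], -1], [[0.064, -0.0265, 0], [0, 0, 0], -1], [[0.081, -0.031, 0], [0, 0, 0], -1], [[0.095, -0.0345, 0], [0, 0, 0], -1], [[0.11, -0.037, 0], [0, 0, 0], -1], [[0.118, -0.039, 0], [0, 0, 0], -1]]' --force 40

```text
clock: 46.05
ee_pos: [0.4588, 0.0526, 0.093]
tcp_rot: [1.204, 1.215, -1.183]
ft_force: [-9.7, 3.5, 48.2]
gripper_width: 0.0102
```

```bash
python3 - <<'E'
from h import *
s=observe();print(s["ee_pos"],s["gripper_width"],s["ft_force"])
sd=capture("side");cv2.imwrite("pics/m33.png",cv2.resize(sd[130:250,170:290],(600,600)))
E
```

```text
[0.45878013 0.05255949 0.09298021] 0.010160144714421039 [-9.73734987  3.49120146 48.15869988]
```

View pics/m33.png

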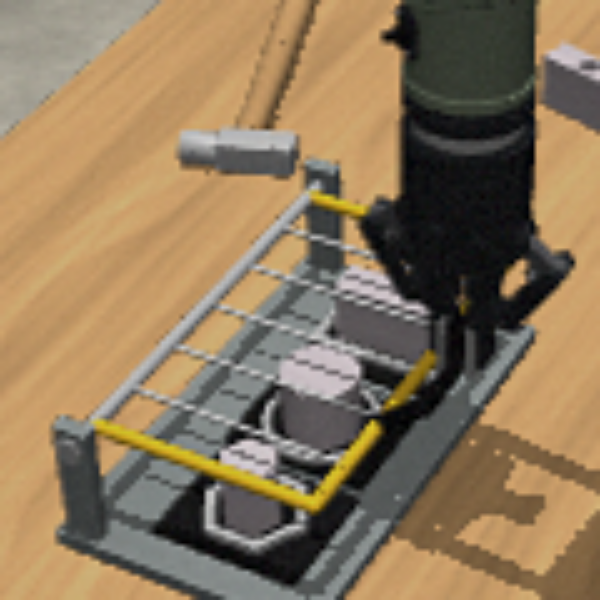

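Force rose to 48 N, so the guard is on its stop. I'll release and retreat upward and back.

move_arm --increments '[[[0, 0, 0], [0, 0, 0], -1], [[0, 0, 0], [0, 0, 0], -0.3], [[0, 0, 0], [0, 0, 0], -0.3], [[0, 0, 0], [0, 0, 0], -0.3], [[-0.04, 0, 0], [0, 0, 0], -0.3], [[-0.1, 0, 0], [0, 0, 0], -0.3], [[-0.17, 0, 0], [0, 0, 0], -0.3], [[-0.25, 0, 0], [0, 0, 0], -0.3]]'

```text
clock: 47.1
ee_pos: [0.4562, 0.0516, 0.2181]
tcp_rot: [1.202, 1.218, -1.186]
ft_force: [0.6, -1.1, -0.7]
gripper_width: 0.0299
```

move_arm --increments '[[[-0.05, -0.04, 0.04], [0, 0, 0], 0], [[-0.05, -0.08, 0.1], [0, 0, 0], 0], [[-0.05, -0.1, 0.18], [0, 0, 0], 0], [[-0.05, -0.12, 0.28], [0, 0, 0], 0], [[-0.05, -0.14, 0.38], [0, 0, 0], 0], [[-0.05, -0.14, 0.46], [0, 0, 0], 0], [[-0.05, -0.14, 0.5], [0, 0, 0], 0], [[-0.05, -0.14, 0.5], [0, 0, 0], 0]]'

```text
clock: 48.1
ee_pos: [0.3908, -0.2003, 0.2405]
tcp_rot: [1.204, 1.219, -1.187]
ft_force: [0.5, -0.1, 0.5]
gripper_width: 0.0427
```

```bash
python3 - <<'E'
from h import *
s=observe();print(s["clock"],s["ee_pos"],s["gripper_width"],s["ft_force"])
sd=capture("side");t=capture("top");cv2.imwrite("pics/t34.png",t);cv2.imwrite("pics/s34.png",sd)
cv2.imwrite("pics/m34.png",np.hstack([cv2.resize(sd[150:250,175:285],(400,400),interpolation=2),cv2.resize(t[100:200,160:300],(400,400),interpolation=2)]))
for a in ("top0","t34"):
    im=cv2.imread(f"pics/{a}.png");h=cv2.cvtColor(im,cv2.COLOR_BGR2HSV);m=((h[...,1]<40)&(h[...,2]>120)).astype(np.uint8)
    n,l,st,ce=cv2.connectedComponentsWithStats(m)
    for k in range(n):
        if 60<st[k][4]<600 and (np.hypot(*(ce[k]-[101,197]))<25 or np.hypot(*(ce[k]-[397,158]))<25): print(a,st[k],onz("top",ce[k],.045)[0])
E
```

```text
48.1 [ 0.39080951 -0.20025718  0.24052297] 0.042660243359552034 [ 0.46232537 -0.07587875  0.49175174]
top0 [391 144  15  28 233] [ 0.55684059 -0.36745965  0.045     ]
top0 [ 89 187  21  20 263] [0.44071425 0.37531642 0.045     ]
t34 [ 89 187  21  20 269] [0.44068204 0.37519426 0.045     ]
```

View pics/m34.png

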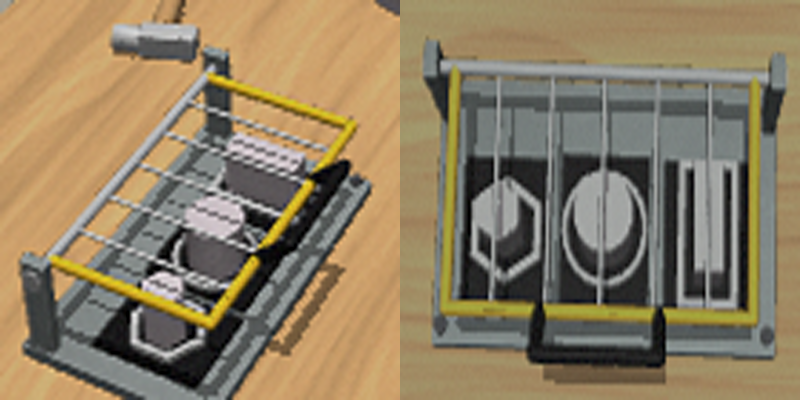

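View pics/t34.png

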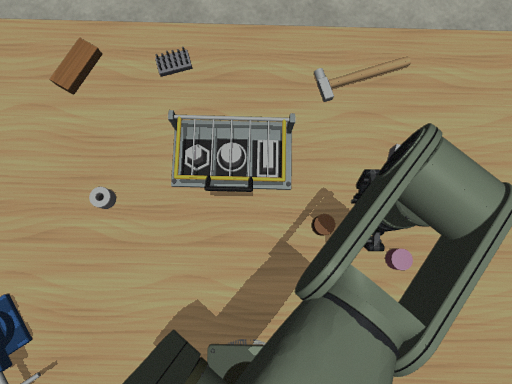

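```bash
python3 - <<'E'
from h import *
print(tri((160+(447-400)*.35,100+308*.25),(233.3,230.5)),tri((160+355*.35,100+316*.25),(271.8,181.3)))
for uv,y in [((233.3,230.5),.182),((271.8,181.3),-.075),((232.4,226),.182),((271.6,176.4),-.075)]:
    o,d=ray("side",uv);d=d[0];print((o+d*(y-o[1])/d[1]).round(4))
E
```

```text
(array([0.48647167, 0.17983052, 0.08513984]), np.float64(0.0009444259939577739)) (array([ 0.48785547, -0.07711326,  0.0827385 ]), np.float64(0.00039562398397839345))
[0.4857 0.182  0.0876]
[ 0.4871 -0.075   0.0845]
[0.4878 0.182  0.1043]
[ 0.4883 -0.075   0.1041]
```

The rail corners now triangulate to z≈0.084 m, level with the hinge, so the guard is closed. Nothing is touching the arm, so I'm handing in.

```bash
python3 -c "
from bench import *
print(sign_off())"
```

```text
the job is handed in; nothing more can be done
None
```

I swung the guard up, set the round, flat and hex blanks in their own nests, then lowered the guard onto its stop, let go and moved the arm clear. I handed in just after 48 s; the hand-in reported no verdict.

**Last checks that held:**
- **Guard:** its front rail triangulated to z≈0.083–0.085 m, level with the 85 mm hinge, so it is closed.
- **Blanks:** all three stood inside their rims, and the top faces I measured by eye before closing were within about 3 mm of the nest centres. After closing I only confirmed by eye that they were still in place.
- **Drilled round:** it moved less than 1 mm.
- **Contact:** the wrist force was about 0 N after I retreated.

**Failed or disagreed:**
- **Drilled flat:** the arm hid it from the top camera in the last picture, so I could not re-measure it. It was in its place in the top view after the last placement, and the arm did not work near it.
- **Fingertip length:** the tips really end 10–20 mm behind the reported TCP, not 17 mm ahead as stated. Because of that, two pinches of the handle closed on nothing and one held only at the edge, before I went deeper.
- **Forces:** the first arc pulled about 35 N at the wrist, and pressing the guard onto its stop gave about 48 N, well below the 120 N limit.

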